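# Put the van hob back together after cleaning

### The job

The hob has been wiped and needs putting back together: lift off every orange cap that is still on a spindle and stand it upright on the floor of the blue tray, in any cell. Push a cream knob onto each of the three spindles, turning it slowly until it drops fully home on the hob, and slide the metal wind guard from the drying rack down into the slot at the rear of the hob until it sits on the bottom. Leave the kettle, mugs, storage box, spice jar and sponge where they are.

Things in the scene. Friction and masses are not known exactly. Their poses are not given: they have to be found in the camera images.
- hob: fixed dark two-burner hob, 260 mm deep (x, away from the robot), 340 mm wide (y), 25 mm high. Origin: centre of its underside. Three stiff upright brass D-spindles stand in a row along its front, 110 mm apart; their turned angle is not reported: turn the knob under light pressure until it drops. Burners, up to 20 mm above its top, lie 105 mm behind the row, the guard slot behind them
- foot1 (a point): Left spindle (hob x -93, y +110 mm): foot of the axis of this spindle on the hob's top (25 mm above the counter), axes as the hob's. Brass D-spindle 20 mm tall, diameter 15 mm, end chamfered, one flat 1.5 mm off axis. The flat faces hob +y (left) but is turned from that by an unreported angle up to 0.75 rad either way; 0.25 N m turns it
- foot2 (a point): Middle spindle (hob x -93, y 0 mm): foot of the axis of this spindle on the hob's top (25 mm above the counter), axes as the hob's. Brass D-spindle 20 mm tall, diameter 15 mm, end chamfered, one flat 1.5 mm off axis. The flat faces hob +y (left) but is turned from that by an unreported angle up to 0.75 rad either way; 0.25 N m turns it
- foot3 (a point): Right spindle (hob x -93, y -110 mm): foot of the axis of this spindle on the hob's top (25 mm above the counter), axes as the hob's. Brass D-spindle 20 mm tall, diameter 15 mm, end chamfered, one flat 1.5 mm off axis. The flat faces hob +y (left) but is turned from that by an unreported angle up to 0.75 rad either way; 0.25 N m turns it
- slot (a point): middle of the floor of the guard slot at the rear of the hob (hob x +97 mm); the floor is the hob's top. The slot is 12 mm wide (along hob x), 134 mm long (along hob y) and 18 mm deep, between steel rails, open above
- tray: fixed shallow blue tray 56 mm (its x) by 170 mm (its y), 14 mm high, walls 4 mm; two dividers make three cells in a row along its y, centres at y = -55, 0 and +55 mm, each about 48 by 51 mm inside. Origin: centre of its underside
- tray_in (a point): centre of the tray's inner floor, axes as the tray's
- rack: fixed grey drying rack, 90 by 160 mm; base 6 mm thick, two ribs 22 mm high and 14 mm apart hold the wind guard upright; wires at its sides up to 38 mm. Origin: centre of its underside
- guard: loose upright metal wind guard, a flat plate 9 mm thick (its x), 130 mm long (its y), 85 mm tall (its z), red strip along its top edge; stands in the rack. Origin: middle of its lower edge, z up. Mass about 220 g
- knob1: loose cream wing knob, bore down: 46 (x) x 28 (y) x 38 mm tall, on a skirt 48 mm round, 4 mm thick. Origin: centre of underside. Dark line on top points to +x. Bore below: D, 17.2 mm wide, 22 mm deep, flat 2.5 mm off axis at +x. Drops on only when the flats agree within about 10 to 15 degrees (underside on the hob), else stays 20 mm up on the spindle's end. 50 g. Any knob fits any spindle
- knob2: loose cream wing knob, bore down: 46 (x) x 28 (y) x 38 mm tall, on a skirt 48 mm round, 4 mm thick. Origin: centre of underside. Dark line on top points to +x. Bore below: D, 17.2 mm wide, 22 mm deep, flat 2.5 mm off axis at +x. Drops on only when the flats agree within about 10 to 15 degrees (underside on the hob), else stays 20 mm up on the spindle's end. 50 g. Any knob fits any spindle
- knob3: loose cream wing knob, bore down: 46 (x) x 28 (y) x 38 mm tall, on a skirt 48 mm round, 4 mm thick. Origin: centre of underside. Dark line on top points to +x. Bore below: D, 17.2 mm wide, 22 mm deep, flat 2.5 mm off axis at +x. Drops on only when the flats agree within about 10 to 15 degrees (underside on the hob), else stays 20 mm up on the spindle's end. 50 g. Any knob fits any spindle
- cap1: loose orange cap over the spindle of the same number (if absent, that spindle is bare): round, diameter 30 mm, 40 mm tall, hollow from below to 24 mm height, wall loose around the spindle by 3 mm. Origin: centre of its underside, z up. Mass about 20 g
- cap2: loose orange cap over the spindle of the same number (if absent, that spindle is bare): round, diameter 30 mm, 40 mm tall, hollow from below to 24 mm height, wall loose around the spindle by 3 mm. Origin: centre of its underside, z up. Mass about 20 g
- cap3: loose orange cap over the spindle of the same number (if absent, that spindle is bare): round, diameter 30 mm, 40 mm tall, hollow from below to 24 mm height, wall loose around the spindle by 3 mm. Origin: centre of its underside, z up. Mass about 20 g
- kettle: bystander: steel kettle on the trivet, diameter 160 mm, 200 mm tall with handle. Origin: centre of its underside
- mugs: bystander: two cream enamel mugs stacked upside down, diameter 88 mm, 125 mm tall. Origin: centre of its underside
- storage_box: bystander: plastic box with green clip lid, 138 x 198 x 87 mm. Origin: centre of its underside
- spice_jar: bystander: small jar, diameter 44 mm, 75 mm tall. Origin: centre of its underside
- sponge: bystander: yellow sponge 100 x 65 x 30 mm. Origin: centre of its underside

How it is judged (in metres and radians):
At the end, for the whole second after the job is handed in: All at rest: each knob on a spindle, underside < 3 mm above the hob, < 4 mm off axis, tilt < 0.06 rad; each present cap upright (< 0.15 rad) in the tray, < 4 mm above its floor; guard in the slot, < 3 mm above its floor, within 4 mm across and 6 mm along, tilt < 0.2 rad (((horizontal distance between knob1 and foot1 below 0.004 m and z of knob1 in the frame of foot1 below 0.003 m) or (horizontal distance between knob1 and foot2 below 0.004 m and z of knob1 in the frame of foot2 below 0.003 m) or (horizontal distance between knob1 and foot3 below 0.004 m and z of knob1 in the frame of foot3 below 0.003 m)) and angle between each of knob1, knob2, knob3's own z axis and vertical below 0.06 rad and linear speed of each of knob1, knob2, knob3, cap1, cap2, cap3, guard below 0.02 m/s and ((horizontal distance between knob2 and foot1 below 0.004 m and z of knob2 in the frame of foot1 below 0.003 m) or (horizontal distance between knob2 and foot2 below 0.004 m and z of knob2 in the frame of foot2 below 0.003 m) or (horizontal distance between knob2 and foot3 below 0.004 m and z of knob2 in the frame of foot3 below 0.003 m)) and ((horizontal distance between knob3 and foot1 below 0.004 m and z of knob3 in the frame of foot1 below 0.003 m) or (horizontal distance between knob3 and foot2 below 0.004 m and z of knob3 in the frame of foot2 below 0.003 m) or (horizontal distance between knob3 and foot3 below 0.004 m and z of knob3 in the frame of foot3 below 0.003 m)) and x of cap1 in the frame of tray_in between -0.02 and 0.02 m and y of cap1 in the frame of tray_in between -0.08 and 0.08 m and z of each of cap1, cap2, cap3 in the frame of tray_in below 0.004 m and angle between each of cap1, cap2, cap3's own z axis and vertical below 0.15 rad and x of cap2 in the frame of tray_in between -0.02 and 0.02 m and y of cap2 in the frame of tray_in between -0.08 and 0.08 m and x of cap3 in the frame of tray_in between -0.02 and 0.02 m and y of cap3 in the frame of tray_in between -0.08 and 0.08 m and x of guard in the frame of slot between -0.004 and 0.004 m and y of guard in the frame of slot between -0.006 and 0.006 m and z of guard in the frame of slot below 0.003 m and angle between guard's own z axis and vertical below 0.2 rad); the robot touches nothing.
It fails at once if the kettle, mugs, storage box, spice jar or sponge is pushed more than 4 cm from its place (distance of any of kettle, mugs, storage_box, spice_jar, sponge from where it was at the start of the episode above 0.04 m).
Of cap1, cap2, cap3 only 2 to 3 are there at a start; the rules pass over those that are not, and their reading is None.
At some moment in a run one of knob1, knob2, knob3 may be knocked a few centimetres aside while the robot is not near it.
It also fails if it takes over 210 s, if anything falls off the work surface, if the arm or the gripper's body presses on something with over 40 N, if the wrist force passes 120 N, or if a joint passes its speed limit or range.

### The arm

A 6-joint arm with a two-finger parallel gripper is mounted at the origin on the work surface. World frame = base frame: x ahead of the robot, y to its left, z up, the work surface at z = 0. Lengths are in mm, angles in rad, forces in N, time in s.
With the tool pointing down it reaches from about 275 to 975 mm from the base axis. Payload 8.4 kg.
Tool frame: the origin (TCP) lies midway between the tips of the shut fingers; the grasp point (between the pads) lies 19 mm behind it (manip.pinch_z is the distance from the TCP to the grasp point, in mm); z points along the fingers, y is the line along which they close (so a half turn about z gives the same grasp; the last joint's range is limited). The gripper opens to 92 mm and grips with 3 to 60 N. Pads are 20 mm wide; open, the fingers measure 128 mm over their backs; the gripper's body (75 mm by 189 mm) begins 69 mm behind the grasp point.
Start: joints at [-1.33, 0.353, 1.633, -0, 1.155, -0.002], TCP at [150.262, -606.671, 214.583] pointing down, gripper open.
Joint ranges: [-2.63, 2.63], [-0.92, 2.1], [0.06, 2.66], [-1.3, 4.44], [0, 2.69], [-3.02, 3.02]. Speed limits (rad/s): [2.22, 2.22, 2.79, 3.14, 3.14, 3.14].

### API

Orientations are given as a unit quaternion [x, y, z, w].
In Python, from plant import manip, optics gives the robot as it stands. The module is installed in compiled form; this text tells all that it offers.
- The arm moves only by the tool send_rows, never from a script. Its argument "motion" is a list of rows, each a list of 5 numbers: the shift along the tool's x, y, z in mm, then the turn about the tool's z in rad, then the closure, from -1 (fully open) to 1 (shut), so that 0 is half open. In form: [[tx, ty, tz, yaw, grip], ...]. A call has 1 to 5 rows; each row is the pose to reach, as a shift and turn from the pose commanded when the call began, along the tool's axes at that moment; what a row does not reach only later rows make up. A row lasts 1/10 s, in which the tool goes at most 50 mm and 8.59 degrees, less where a joint would pass 70% of its speed; a pose out of reach is approached as far as the arm can. A call with a gripper value outside its range is refused whole. The fingers move at their own pace and stop on an object; the grip force is fixed at half the most. Time passes only in rows, so rows that repeat a pose let the fingers close. It gives the time, the measured TCP pose, the force, the opening and the grip force at its end, in the units of the state.
- manip.get_state(): the state, without advancing time (a new reading comes with each control period).
- optics.grab_frame(name): name is "side" or "top" or "wrist"; returns a dict with "img" (420x560x3 uint8, blue, green, red), "fx", "fy", "cx", "cy" (pixels), "extrinsics" (4x4, takes a point from camera to world coordinates); the wrist camera has in their place "T_tool_cam" (4x4, takes a point from camera to tool coordinates, whose origin is the TCP and whose axes are the flange's). Camera axes: x right, y down, z forward; pixel columns grow to the right and rows downward; lengths in mm; the calibration is good to about 2 mm. The wrist camera is an equidistant fisheye: a pixel r from the principal point sees the ray r / f radians off the axis. A picture is of the moment at which its call begins: read the wrist's pose just before it. There is no depth.
- manip.job_done(): hands the job in; it is judged then, once.
The state is a dict: "time": time; "joint_pos": joint angles; "dq": joint speeds; "effort": joint torques, N m; "position": TCP position; "eef_rot": TCP orientation; "wrist_force": force on the tool from outside, world axes, zero at the start; "wrist_torque": the same for the moment, N m; "width": finger opening in mm; "finger_force": force on a finger pad.
Only numpy, scipy, OpenCV 4.12 (cv2) and the standard library are available. Lean on these libraries where they do the work, as an engineer would, in place of code of your own. Each camera call takes 0.05 s, during which the arm holds its last target. There are 200 camera calls.

## Working session

There is one attempt and no reset: what is moved stays moved. The work goes in short steps, Python scripts to look and compute and a tool call to move; the robot and the scene stay as the last step left them, time stands still between calls to the robot, and variables do not carry over. Pictures are saved under pics/ and viewed, at most 14 in all, crops included, and the job is handed in when it is done.

Besides the shell and the picture viewer there is one more tool, called after "Request:" as name(argument=value, ...) on one line, values as JSON. send_rows: Moves the arm, as the interface text tells. Its arguments: {"type":"object","properties":{"motion":{"type":"array","items":{"type":"array","items":{"type":"number"}}}},"required":["motion"]}

```bash
mkdir -p pics; cat > h.py <<'E'
import numpy as np, cv2
from scipy.spatial.transform import Rotation as R
from plant import manip, optics
def snap(n,fn):
    s=manip.get_state(); f=optics.grab_frame(n); cv2.imwrite('pics/'+fn,f['img'])
    if n=='wrist':
        T=np.eye(4);T[:3,:3]=R.from_quat(s['eef_rot']).as_matrix();T[:3,3]=s['position'];E=T@np.array(f['T_tool_cam'])
    else:E=np.array(f['extrinsics'])
    np.savez('pics/'+fn[:-4],E=E,k=[f['fx'],f['fy'],f['cx'],f['cy']],w=n=='wrist')
    return f
def ray(fn,u,v):
    d=np.load('pics/'+fn[:-4]+'.npz');fx,fy,cx,cy=d['k'];x,y=(u-cx)/fx,(v-cy)/fy
    r=np.hypot(x,y)
    c=np.array([x/r*np.sin(r),y/r*np.sin(r),np.cos(r)]) if d['w'] and r>0 else np.array([x,y,1])
    return d['E'][:3,3],d['E'][:3,:3]@c
def at(fn,u,v,z):
    o,d=ray(fn,u,v);return (o+d*(z-o[2])/d[2])
def proj(fn,p):
    d=np.load('pics/'+fn[:-4]+'.npz');fx,fy,cx,cy=d['k']
    c=np.linalg.inv(d['E'])@np.append(p,1)
    if d['w']:
        t=np.arctan2(np.hypot(c[0],c[1]),c[2]);a=np.arctan2(c[1],c[0]);return np.array([cx+fx*t*np.cos(a),cy+fy*t*np.sin(a)])
    return np.array([cx+fx*c[0]/c[2],cy+fy*c[1]/c[2]])
E
python3 - <<'E'
from h import *
np.set_printoptions(precision=2,suppress=True)
for n in ['top','side','wrist']:
    f=snap(n,n+'0.png');print(n,np.load(f'pics/{n}0.npz')['E'],np.load(f'pics/{n}0.npz')['k'])
print(manip.get_state(),manip.pinch_z)
E
```

```text
top [[  -0.01   -0.99    0.13  429.68]
 [  -1.      0.01    0.01    5.09]
 [  -0.01   -0.13   -0.99 1443.82]
 [   0.      0.      0.      1.  ]] [491.3  491.3  278.85 209.2 ]
side [[ -0.96  -0.19   0.2  390.97]
 [ -0.28   0.67  -0.69 786.02]
 [ -0.    -0.72  -0.7  816.25]
 [  0.     0.     0.     1.  ]] [387.29 387.29 278.8  211.6 ]
wrist [[   0.24   -0.94   -0.24  218.61]
 [  -0.97   -0.23   -0.06 -591.55]
 [  -0.      0.25   -0.97  383.83]
 [   0.      0.      0.      1.  ]] [325.19 325.19 280.47 211.45]
{'time': 0.15, 'joint_pos': array([-1.33,  0.35,  1.63, -0.  ,  1.16, -0.  ]), 'dq': array([-0., -0., -0., -0., -0., -0.]), 'effort': array([  0.  , -59.42, -33.45,   0.07,   0.02,  -0.  ]), 'position': array([ 150.15, -606.29,  214.03]), 'eef_rot': array([ 0.99,  0.12, -0.  , -0.  ]), 'wrist_force': array([-0.3 , -0.  , -1.73]), 'wrist_torque': array([-0.  ,  0.04, -0.03]), 'finger_force': 0.0, 'width': 91.92365990828681} 18.700000000000003
```

View pics/top0.png

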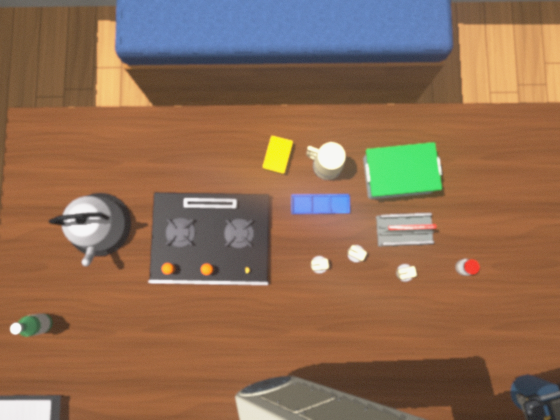

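View pics/side0.png

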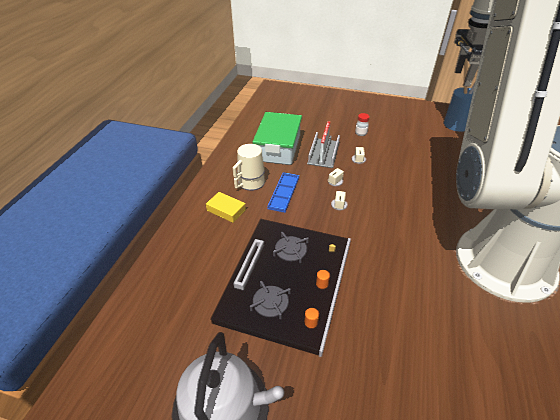

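The top view shows caps on the left (168,268) and middle (207,269) spindles, with the right one bare (247,270). The tray is at (321,204), the knobs at (320,265), (357,254) and (406,272), and the rack with the guard at (405,229). The side view agrees.

```bash
python3 - <<'E'
from h import *
np.set_printoptions(precision=1,suppress=True)
P={'hobFL':(149,283,25),'hobFR':(269,284,25),'hobBR':(269,194,25),'hobBL':(153,193,25),'cap1':(168,268,65),'cap2':(207,269,65),'sp3':(247.5,270,45),'slotL':(184,203,43),'slotR':(236,203,43),
'trayTL':(292,195,14),'trayTR':(350,195,14),'trayBR':(350,214,14),'trayBL':(291,214,14),'knobA':(320,265,20),'knobB':(357,254,20),'knobC':(406,272,20),'guardL':(389,228,91),'guardR':(436,227,91),'rack':(405,229,6),'jar':(470,267,75)}
for k,(u,v,z) in P.items():print(k,at('top0.png',u,v,z))
E
```

```text
hobFL [410.5 388.7  25. ]
hobFR [405.5  45.2  25. ]
hobBR [665.9  44.2  25. ]
hobBL [671.6 384.5  25. ]
cap1 [452.1 325.9  65. ]
cap2 [448.6 216.9  65. ]
sp3 [445.3 105.3  45. ]
slotL [638.5 289.2  43. ]
slotR [637.4 139.   43. ]
trayTL [664.2 -23.3  14. ]
trayTR [ 662.8 -194.1   14. ]
trayBR [ 606.5 -192.6   14. ]
trayBL [607.8 -19.8  14. ]
knobA [ 458.5 -101.7   20. ]
knobB [ 489.3 -208.9   20. ]
knobC [ 436.9 -347.9   20. ]
guardL [ 557.2 -288.4   91. ]
guardR [ 559.  -417.9   91. ]
rack [ 562.  -353.6    6. ]
jar [ 449.1 -511.    75. ]
```

View pics/wrist0.png

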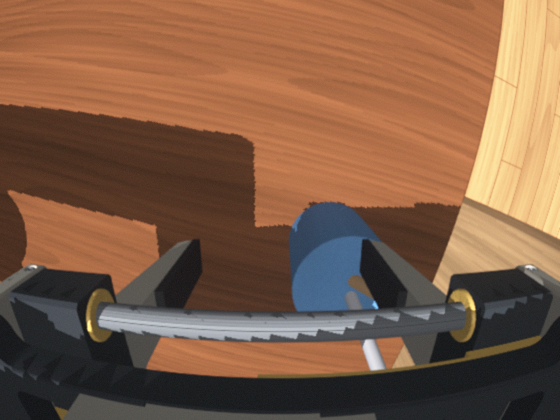

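The wrist view from the start pose shows only bare table and a blue bin. The computed sizes match the hob (about 343 x 260), tray (about 171 x 57) and guard (130). Next I move over the knobs and rack, aligned with world axes.

```bash
cat >> h.py <<'E'
def d(x,y,z,h):
    s=manip.get_state();M=R.from_quat(s['eef_rot']).as_matrix();hd=np.arctan2(M[1,0],M[0,0])
    t=M.T@(np.array([x,y,z])-s['position']);a=-(h-hd)
    print('pos',s['position'].round(1),'head',hd.round(4),'j',s['joint_pos'].round(2),'w',round(s['width'],1),'F',s['wrist_force'].round(1),'t',round(s['time'],1),'MOVE',t.round(1),'yaw',round((a+np.pi)%(2*np.pi)-np.pi,4))
E
python3 -c "
from h import *
d(420,-240,230,0)"
```

```text
pos [ 150.2 -606.3  214. ] head 0.2428 j [-1.33  0.35  1.63 -0.    1.16 -0.  ] w 91.9 F [-0.3 -0.  -1.7] t 0.1 MOVE [ 350.  -290.7  -15.7] yaw 0.2428
```

Request:
send_rows(motion=[[350, -290.7, -15.7, 0.2428, -1], [350, -290.7, -15.7, 0.2428, -1], [350, -290.7, -15.7, 0.2428, -1], [350, -290.7, -15.7, 0.2428, -1], [350, -290.7, -15.7, 0.2428, -1]])

```text
time: 0.65
position: [299.1, -403.7, 223.2]
eef_rot: [1.0, -0.0, 0.0, -0.0]
wrist_force: [1.4, -0.6, -1.0]
width: 91.8
finger_force: 0.0
```

```bash
python3 -c "
from h import *
d(420,-240,230,0)"
```

```text
pos [ 299.1 -403.7  223.2] head -0.0005 j [-0.94  0.15  1.88  0.    1.11  0.64] w 91.8 F [ 1.4 -0.6 -1. ] t 0.7 MOVE [ 120.8 -163.8   -6.8] yaw -0.0005
```

Request:
send_rows(motion=[[115, -155, -7, 0, -1], [115, -155, -7, 0, -1], [115, -155, -7, 0, -1], [115, -155, -7, 0, -1], [115, -155, -7, 0, -1]])

```text
time: 1.15
position: [415.8, -246.9, 230.4]
eef_rot: [1.0, 0.002, 0.001, -0.0]
wrist_force: [0.4, 0.6, 0.6]
width: 91.7
finger_force: 0.0
```

Request:
send_rows(motion=[[0, 0, 0, 0, -1], [0, 0, 0, 0, -1]])

```text
time: 1.35
position: [412.9, -251.1, 230.0]
eef_rot: [1.0, -0.0, -0.0, 0.0]
wrist_force: [0.5, 0.1, 0.1]
width: 91.9
finger_force: 0.0
```

```bash
python3 -c "
from h import *
snap('wrist','w1.png')
d(420,-240,230,0)"
```

```text
pos [ 412.7 -251.4  230. ] head -0.0012 j [-0.55  0.11  1.91 -0.    1.12  1.02] w 91.7 F [-0.1 -0.5  0.8] t 1.4 MOVE [  7.3 -11.4   0. ] yaw -0.0012
```

View pics/w1.png

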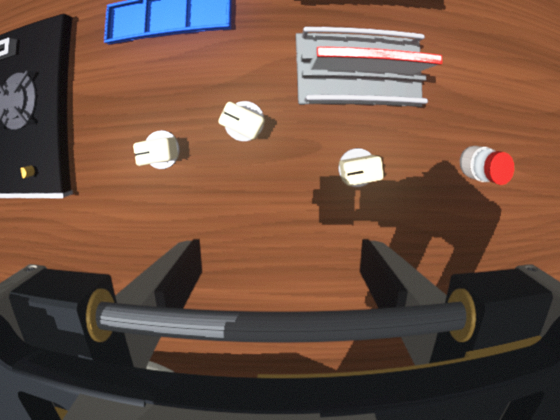

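The wrist view shows knobs A (152,150), B (241,119) and C (362,168). The tray is at (170,20), the rack and guard at (360,65), and the bare spindle at (27,172). I'll zoom in on the knobs to read their lines.

```bash
python3 -c "
from h import *
i=cv2.imread('pics/w1.png')
c=[cv2.resize(i[y-26:y+26,x-26:x+26],(260,260),interpolation=cv2.INTER_CUBIC) for x,y in[(155,150),(241,120),(362,168)]]
cv2.imwrite('pics/z1.png',np.hstack(c))"
```

```text
(no output)
```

View pics/z1.png

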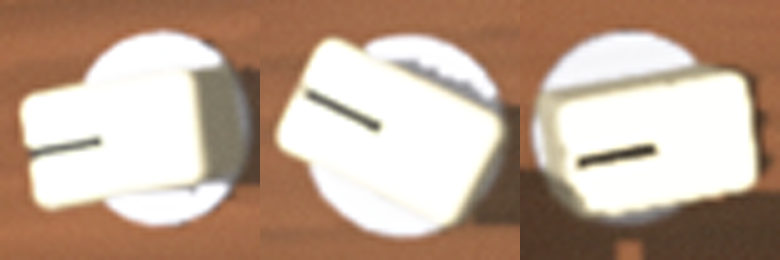

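Zoomed, all three lines point roughly image-left (world +y): A and C slightly down, B up. Now I compute the poses.

```bash
python3 -c "
from h import *
np.set_printoptions(precision=1,suppress=True)
f='w1.png'
def g(q,z=38): return [at(f,u,v,z) for u,v in q]
for n,o,c,l in [('A',(129,124),[(22,100),(195,70),(207,183),(45,210)],[(100,141),(28,154)]),('B',(215,94),[(65,38),(243,120),(200,222),(18,150)],[(119,127),(47,93)]),('C',(336,142),[(40,100),(218,70),(238,185),(65,213)],[(135,150),(60,162)])]:
    T=lambda q:[(o[0]+a/5-.4,o[1]+b/5-.4) for a,b in q]
    C=np.array(g(T(c)));L=np.array(g(T(l)));v=L[1]-L[0]
    e1=C[0]-C[1];e2=C[3]-C[2]
    print(n,C.mean(0),'line',np.arctan2(v[1],v[0]),'edges',np.arctan2(e1[1],e1[0]),np.arctan2(e2[1],e2[0]),np.linalg.norm(e1),np.linalg.norm(e2),np.linalg.norm(C[0]-C[3]))
print('guard top', at(f,318,52,91),at(f,441,59,91)); print('rack',g([(297,33),(421,104)],6))
print('tray',g([(107,2),(105,43),(231,29)],14),'spindle',at(f,27,166,45),'jar',at(f,499,167,75))
"
```

```text
A [ 462.7 -102.2   38. ] line 1.6797548959627207 edges 1.6694749103668982 1.6822306041948214 45.43570694766401 42.74469315247334 27.043231290346696
B [ 494.9 -209.    38. ] line 1.102776067578558 edges 1.1146344943173578 1.172760135279375 43.92940024480458 44.11226972827085 27.155156391781762
C [ 439.3 -348.2   38. ] line 1.743480623524876 edges 1.7584952321133571 1.7423678862244991 42.636305784221086 42.035476442552856 26.719880997325973
guard top [ 559.3 -288.4   91. ] [ 564.6 -416.8   91. ]
rack [array([ 604.3, -272.9,    6. ]), array([ 523.1, -431.4,    6. ])]
tray [array([672.4, -22.2,  14. ]), array([611.5, -24. ,  14. ]), array([ 608.8, -194.1,   14. ])] spindle [457.4  96.6  45. ] jar [ 454.  -510.9   75. ]
```

Request:
send_rows(motion=[[-25, -440, 0, 0, -1], [-25, -440, 0, 0, -1], [-25, -440, 0, 0, -1], [-25, -440, 0, 0, -1], [-25, -440, 0, 0, -1]])

```text
time: 1.9
position: [398.8, -0.5, 230.4]
eef_rot: [1.0, -0.002, 0.0, 0.0]
wrist_force: [0.9, 1.1, -0.2]
width: 91.8
finger_force: 0.0
```

Request:
send_rows(motion=[[-13, -220, 0, 0, -1], [-13, -220, 0, 0, -1], [-13, -220, 0, 0, -1], [-13, -220, 0, 0, -1], [-13, -220, 0, 0, -1]])

```text
time: 2.4
position: [386.5, 221.5, 230.3]
eef_rot: [1.0, 0.0, 0.0, -0.001]
wrist_force: [0.2, -0.3, 0.5]
width: 91.9
finger_force: 0.0
```

Request:
send_rows(motion=[[0, 0, 0, 0, -1], [0, 0, 0, 0, -1], [0, 0, 0, 0, -1]])

```text
time: 2.7
position: [386.5, 217.4, 230.1]
eef_rot: [1.0, -0.001, -0.0, 0.0]
wrist_force: [0.4, -0.0, -0.9]
width: 91.9
finger_force: 0.0
```

```bash
python3 -c "
from h import *
snap('wrist','w2.png')
d(450,217,100,0)"
```

```text
pos [386.5 217.5 230.1] head -0.0022 j [ 0.51  0.05  1.98 -0.    1.11  2.08] w 91.4 F [-0.1 -1.2  0.2] t 2.8 MOVE [ 63.5   0.3 130.1] yaw -0.0022
```

View pics/w2.png

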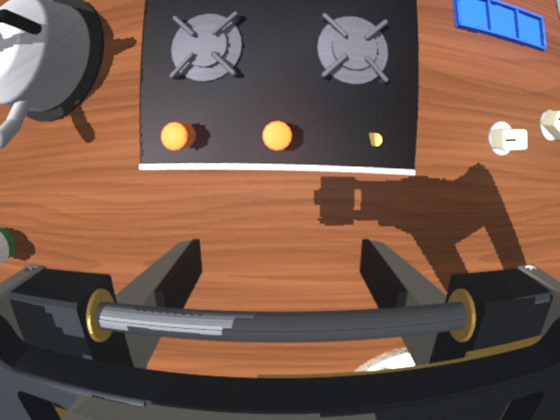

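Caps at (175,136) and (277,135), right spindle at (376,139), hob front edge from (140,166) to (414,171).

```bash
python3 -c "
from h import *
np.set_printoptions(precision=1,suppress=True)
f='w2.png';i=cv2.imread('pics/w2.png');hsv=cv2.cvtColor(i,cv2.COLOR_BGR2HSV)
m=cv2.inRange(hsv,(5,200,140),(17,255,255));m[:110]=0;m[160:]=0
n,l,s,c=cv2.connectedComponentsWithStats(m)
for k in range(1,n):
  if s[k,4]>100:
    x,y,w,h=s[k,:4];print(s[k],c[k],at(f,*c[k],55), 'ext',at(f,x,c[k][1],65)[1],at(f,x+w-1,c[k][1],65)[1])
for x,y in [(175,136),(277,135)]: print(hsv[y,x])
cr=i[120:155,355:395];m=cv2.inRange(cv2.cvtColor(cr,cv2.COLOR_BGR2HSV),(15,80,80),(40,255,255));ys,xs=np.where(m);print('sp',xs.min()+355,xs.max()+355,ys.min()+120,ys.max()+120,at(f,xs.mean()+355,ys.mean()+120,45),len(xs))
print(at(f,140,165,25),at(f,414,169,25)); 
for p in[(455,26),(545,49),(454,0)]:print('tray',at(f,*p,14))
print('knobA',at(f,515,140,38))
"
```

```text
[ 26 118 255]
[ 24 135 255]
sp 368 382 132 146 [449.4 110.4  45. ] 159
[420.3 388.5  25. ] [414.1  51.8  25. ]
tray [608.8 -14.2  14. ]
tray [ 612.4 -188.1   14. ]
tray [648.4 -16.4  14. ]
knobA [461.9 -98.2  38. ]
```

```bash
python3 -c "
from h import *
np.set_printoptions(precision=1,suppress=True)
f='w2.png';i=cv2.imread('pics/w2.png');hsv=cv2.cvtColor(i,cv2.COLOR_BGR2HSV)
m=cv2.inRange(hsv,(4,100,130),(30,255,255));m[:115]=0;m[157:]=0;m[:,:150]=0;m[:,310:]=0
n,l,s,c=cv2.connectedComponentsWithStats(m)
for k in range(1,n):
  if s[k,4]>100:
    ct=max(cv2.findContours((l==k).astype('uint8'),0,1)[0],key=len);(cc,r)=cv2.minEnclosingCircle(ct);x,y,w,h=s[k,:4]
    print(s[k],c[k],cc,r,at(f,*cc,65),'ext',at(f,x-.5,c[k][1],65)[1],at(f,x+w-.5,c[k][1],65)[1],at(f,c[k][0],y-.5,65)[0],at(f,c[k][0],y+h-.5,65)[0])
"
```

```text
[262 120  31  31 737] [276.6 135.2] (276.6206970214844, 135.13792419433594) 15.421443939208984 [451.5 219.4  65. ] ext 234.8534061096387 203.18408303702273 467.61407193465567 435.65019828235774
[160 122  35  29 785] [176.5 135.4] (177.0233612060547, 135.65887451171875) 17.183692932128906 [454.  324.7  65. ] ext 344.76200729965257 305.25248658666754 469.07592714751576 438.1604368632197
```

Request:
send_rows(motion=[[65, -2, 100, 0, -1], [65, -2, 100, 0, -1], [65, -2, 100, 0, -1], [65, -2, 145, 0, -1], [65, -2, 188, 0, -1]])

```text
time: 3.25
position: [452.6, 219.9, 41.4]
eef_rot: [1.0, -0.001, 0.001, -0.0]
wrist_force: [-0.1, 0.1, 0.3]
width: 91.8
finger_force: 0.0
```

Request:
send_rows(motion=[[0, 0, 0, 0, -1], [0, 0, 0, 0, -1], [0, 0, 0, 0, 1], [0, 0, 0, 0, 1], [0, 0, 0, 0, 1]])

```text
time: 3.75
position: [452.4, 221.6, 44.0]
eef_rot: [1.0, 0.0, 0.001, -0.001]
wrist_force: [0.1, 0.3, 0.0]
width: 70.3
finger_force: 0.0
```

Request:
send_rows(motion=[[0, 0, 0, 0, 1], [0, 0, 0, 0, 1], [0, 0, 0, 0, 1], [0, 0, 0, 0, 1], [0, 0, 0, 0, 1]])

```text
time: 4.25
position: [451.2, 221.1, 42.2]
eef_rot: [1.0, 0.0, -0.0, 0.0]
wrist_force: [-0.0, -0.1, 0.9]
width: 31.2
finger_force: 30.0
```

```bash
python3 -c "
from h import *
d(640,-53,140,0);print(manip.get_state()['finger_force'])"
```

```text
pos [451.2 221.1  42.2] head 0.0001 j [0.45 0.41 2.03 0.   0.71 2.02] w 31.2 F [-0.  -0.1  0.9] t 4.2 MOVE [188.8 274.1 -97.9] yaw 0.0001
30.025478303432465
```

Request:
send_rows(motion=[[0, 0, -50, 0, 1], [0, 0, -98, 0, 1], [25, 66, -98, 0, 1], [60, 140, -98, 0, 1], [90, 200, -98, 0, 1]])

```text
time: 4.75
position: [511.7, 82.5, 140.8]
eef_rot: [1.0, 0.001, 0.001, -0.0]
wrist_force: [0.9, 0.5, 0.0]
width: 31.3
finger_force: 30.0
```

Request:
send_rows(motion=[[20, 74, 0, 0, 1], [20, 74, 0, 0, 1], [20, 74, 0, 0, 1], [20, 74, 0, 0, 1], [20, 74, 0, 0, 1]])

```text
time: 5.25
position: [530.7, 10.6, 140.0]
eef_rot: [1.0, 0.0, -0.0, -0.0]
wrist_force: [-0.3, 0.1, -0.9]
width: 31.3
finger_force: 30.0
```

```bash
cat > tray.py <<'E'
from h import *
np.set_printoptions(precision=1,suppress=True)
import sys
f=sys.argv[1];snap('wrist',f);i=cv2.imread('pics/'+f);hsv=cv2.cvtColor(i,cv2.COLOR_BGR2HSV)
m=cv2.inRange(hsv,(105,150,60),(125,255,255));m[270:]=0
ct=max(cv2.findContours(m,0,1)[0],key=cv2.contourArea)
P=np.array([at(f,*p[0],14)[:2] for p in ct]).astype('float32')
print(cv2.minAreaRect(P),ct[:,0].min(0),ct[:,0].max(0))
d(640,-53,140,0);print(manip.get_state()['finger_force'])
E
python3 tray.py w3.png
```

```text
((639.484375, -104.66890716552734), (54.57843780517578, 168.77578735351562), 0.3722454607486725) [313  60] [475 128]
pos [530.8  10.8 140.1] head 0.0012 j [0.  0.3 1.9 0.  0.9 1.6] w 31.4 F [ 0.3 -0.5 -0.2] t 5.3 MOVE [109.1  64.    0. ] yaw 0.0012
29.999889470636845
```

View pics/w3.png

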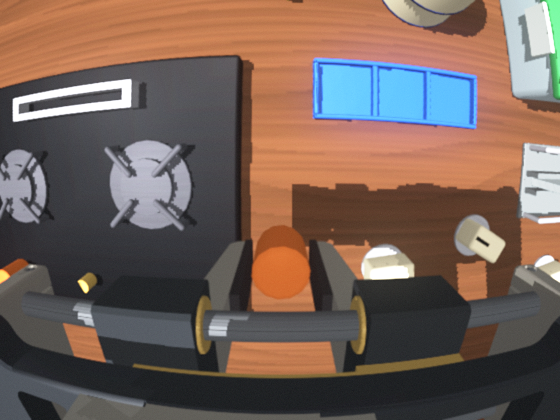

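Tray centre is (640,-106), square to the world axes. The cap is held upright at (282,270), and the mug rim is at about x=703, so the gripper body clears it.

Request:
send_rows(motion=[[45, 25, 0, 0, 1], [90, 50, 0, 0, 1], [109, 62, 0, 0, 1], [109, 62, 40, 0, 1], [109, 62, 70, 0, 1]])

```text
time: 5.8
position: [640.9, -51.3, 69.1]
eef_rot: [1.0, 0.0, 0.0, -0.0]
wrist_force: [0.6, -0.3, -0.8]
width: 31.6
finger_force: 30.0
```

Request:
send_rows(motion=[[0, 0, 20, 0, 1], [0, 0, 35, 0, 1], [0, 0, 44, 0, 1], [0, 0, 44, 0, 1], [0, 0, 46, 0, 1]])

```text
time: 6.3
position: [641.1, -52.0, 25.2]
eef_rot: [1.0, 0.0, 0.001, 0.0]
wrist_force: [1.1, -0.3, 0.2]
width: 31.3
finger_force: 30.0
```

Request:
send_rows(motion=[[0, 0, 1, 0, 1], [0, 0, 2, 0, 1], [0, 0, 3, 0, 1], [0, 0, 3, 0, 1]])

```text
time: 6.7
position: [640.3, -52.3, 21.4]
eef_rot: [1.0, -0.0, 0.0, 0.0]
wrist_force: [0.3, -0.8, 0.1]
width: 31.3
finger_force: 30.0
```

Request:
send_rows(motion=[[0, 0, 0.7, 0, 1], [0, 0, 1.4, 0, 1], [0, 0, 1.4, 0, 1]])

```text
time: 7.0
position: [640.5, -52.4, 21.0]
eef_rot: [1.0, -0.0, 0.0, 0.0]
wrist_force: [-3.4, 0.3, 11.8]
width: 31.4
finger_force: 30.0
```

Request:
send_rows(motion=[[0, 0, 0, 0, 0.2], [0, 0, 0, 0, 0.1], [0, 0, 0, 0, 0], [0, 0, 0, 0, 0], [0, 0, 0, 0, 0]])

```text
time: 7.5
position: [640.1, -52.3, 19.6]
eef_rot: [1.0, 0.0, -0.0, -0.0]
wrist_force: [0.1, 0.7, -0.4]
width: 46.3
finger_force: 0.0
```

Request:
send_rows(motion=[[0, 0, -50, 0, 0], [0, 0, -100, 0, -0.5], [-20, -45, -110, 0, -1], [-40, -90, -110, 0, -1], [-62, -134, -110, 0, -1]])

```text
time: 8.0
position: [578.0, 82.9, 130.6]
eef_rot: [1.0, -0.001, 0.001, -0.0]
wrist_force: [-0.7, 1.1, 0.1]
width: 76.0
finger_force: 0.0
```

Request:
send_rows(motion=[[-125, -248, 0, 0, -1], [-125, -248, 0, 0, -1], [-125, -248, 0, 0, -1], [-125, -248, 0, 0, -1], [-125, -248, 0, 0, -1]])

```text
time: 8.5
position: [464.6, 306.6, 130.0]
eef_rot: [1.0, -0.0, 0.0, -0.0]
wrist_force: [0.9, 0.0, -0.6]
width: 91.4
finger_force: 0.0
```

```bash
python3 -c "
from h import *
d(453.5,329.8,42,0)"
```

```text
pos [464.6 306.6 130. ] head -0.0001 j [ 0.58  0.35  1.86 -0.    0.94  2.15] w 91.4 F [ 0.9  0.  -0.6] t 8.5 MOVE [-11.1 -23.2  88. ] yaw -0.0001
```

Request:
send_rows(motion=[[-11, -23, 0, 0, -1], [-11, -23, 30, 0, -1], [-11, -23, 60, 0, -1], [-11, -23, 88, 0, -1], [-11, -23, 88, 0, -1]])

```text
time: 9.0
position: [452.4, 326.5, 38.7]
eef_rot: [1.0, 0.0, -0.002, 0.002]
wrist_force: [-0.4, -0.2, -0.1]
width: 91.8
finger_force: 0.0
```

Request:
send_rows(motion=[[0, 0, 0, 0, 0], [0, 0, 0, 0, 1], [0, 0, 0, 0, 1], [0, 0, 0, 0, 1], [0, 0, 0, 0, 1]])

```text
time: 9.5
position: [455.1, 328.2, 42.5]
eef_rot: [1.0, -0.0, 0.0, -0.0]
wrist_force: [0.4, 0.5, -0.0]
width: 54.0
finger_force: 0.0
```

Request:
send_rows(motion=[[0, 0, 0, 0, 1], [0, 0, 0, 0, 1], [0, 0, 0, 0, 1]])

```text
time: 9.8
position: [454.7, 328.0, 41.9]
eef_rot: [1.0, -0.0, 0.0, -0.0]
wrist_force: [-0.4, -0.5, 0.4]
width: 30.0
finger_force: 2.5
```

```bash
python3 -c "
from h import *
d(640,-161.5,130,0);print(manip.get_state()['finger_force'])"
```

```text
pos [454.7 328.   41.9] head -0.0 j [0.62 0.48 1.9  0.   0.76 2.19] w 30.0 F [-0.4 -0.5  0.4] t 9.8 MOVE [185.3 489.5 -88.2] yaw -0.0
2.502524485462345
```

Request:
send_rows(motion=[[0, 0, 0, 0, 1], [0, 0, 0, 0, 1], [0, 0, -50, 0, 1], [0, 0, -95, 0, 1], [15, 40, -95, 0, 1]])

```text
time: 10.3
position: [472.6, 292.6, 142.5]
eef_rot: [1.0, 0.002, 0.004, -0.003]
wrist_force: [1.4, -0.2, 0.0]
width: 29.1
finger_force: 29.8
```

Request:
send_rows(motion=[[85, 225, 0, 0, 1], [85, 225, 0, 0, 1], [85, 225, 0, 0, 1], [85, 225, 0, 0, 1], [85, 225, 0, 0, 1]])

```text
time: 10.8
position: [555.3, 60.4, 136.9]
eef_rot: [1.0, -0.0, 0.0, 0.0]
wrist_force: [0.1, 0.7, -0.9]
width: 29.3
finger_force: 29.8
```

Request:
send_rows(motion=[[85, 225, 0, 0, 1], [85, 225, 0, 0, 1], [85, 225, 0, 0, 1], [85, 225, 0, 0, 1], [85, 225, 0, 0, 1]])

```text
time: 11.3
position: [640.2, -164.8, 136.7]
eef_rot: [1.0, -0.0, 0.0, 0.0]
wrist_force: [0.4, 0.6, -0.3]
width: 29.4
finger_force: 29.8
```

```bash
python3 -c "
from h import *
d(640,-161.5,130,0);print(manip.get_state()['finger_force'])"
```

```text
pos [ 640.2 -164.8  136.7] head -0.0009 j [-0.25  0.48  1.62 -0.    1.04  1.32] w 29.4 F [ 0.4  0.6 -0.3] t 11.3 MOVE [-0.2 -3.3  6.6] yaw -0.0009
29.84614535816945
```

Request:
send_rows(motion=[[0, -3, 40, 0, 1], [0, -3, 75, 0, 1], [0, -3, 100, 0, 1], [0, -3, 108, 0, 1], [0, -3, 110, 0, 1]])

```text
time: 11.8
position: [639.1, -158.9, 25.9]
eef_rot: [1.0, 0.0, -0.001, -0.0]
wrist_force: [0.5, 0.7, -0.4]
width: 29.6
finger_force: 29.8
```

Request:
send_rows(motion=[[0, 0, 2, 0, 1], [0, 0, 4, 0, 1], [0, 0, 5.5, 0, 1], [0, 0, 6.5, 0, 1], [0, 0, 6.5, 0, 1]])

```text
time: 12.3
position: [640.1, -159.1, 20.8]
eef_rot: [1.0, 0.0, 0.0, 0.0]
wrist_force: [0.1, 0.5, 1.7]
width: 29.3
finger_force: 29.8
```

Request:
send_rows(motion=[[0, 0, 0.6, 0, 1], [0, 0, 1, 0, 1], [0, 0, 1, 0, 0.1], [0, 0, 1, 0, 0], [0, 0, 1, 0, 0]])

```text
time: 12.8
position: [639.6, -159.0, 19.2]
eef_rot: [1.0, -0.0, -0.0, -0.0]
wrist_force: [-0.7, -0.7, 0.5]
width: 45.5
finger_force: 0.0
```

Request:
send_rows(motion=[[0, 0, 0, 0, 0], [0, 0, -50, 0, 0], [0, 0, -100, 0, -1], [-40, 15, -130, 0, -1], [-80, 30, -130, 0, -1]])

```text
time: 13.3
position: [562.3, -189.9, 153.7]
eef_rot: [1.0, 0.001, 0.004, 0.001]
wrist_force: [-0.4, -0.6, -0.3]
width: 68.4
finger_force: 0.0
```

Request:
send_rows(motion=[[-70, 0, 0, 0, -1], [-70, 0, 0, 0, -1], [-70, 0, 0, 0, -1], [-70, 0, 0, 0, -1]])

```text
time: 13.7
position: [490.5, -189.3, 149.8]
eef_rot: [1.0, -0.0, 0.001, 0.0]
wrist_force: [0.9, -0.4, -0.3]
width: 91.9
finger_force: 0.0
```

```bash
python3 -c "
from h import *
snap('wrist','w4.png')
d(640,-161.5,130,0)"
```

```text
pos [ 491.1 -189.3  149.7] head -0.0 j [-0.37  0.28  1.91  0.    0.96  1.2 ] w 91.9 F [ 0.1 -0.1  0.4] t 13.8 MOVE [148.9 -27.8  19.9] yaw -0.0
```

View pics/w4.png

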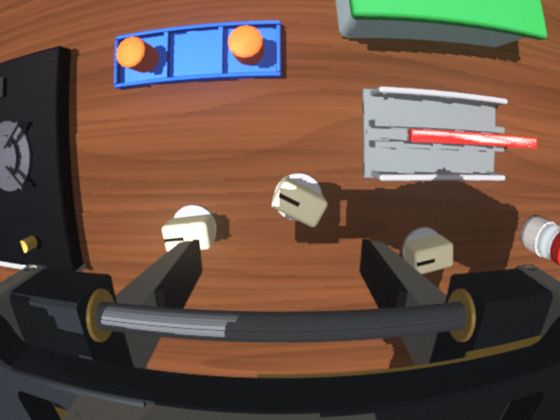

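Both caps stand upright in the tray's outer cells, at (137,53) and (245,43). Knob B is at about (300,200), and the guard's red edge runs from (411,135) to (536,143).

```bash
python3 -c "
from h import *
np.set_printoptions(precision=1,suppress=True)
f='w4.png'
i=cv2.imread('pics/'+f);hsv=cv2.cvtColor(i,cv2.COLOR_BGR2HSV)
m=cv2.inRange(hsv,(0,130,120),(6,255,255))|cv2.inRange(hsv,(172,130,120),(180,255,255))
m[200:]=0;m[:100]=0;m[:,:400]=0;m[:,540:]=0
ct=max(cv2.findContours(m,0,1)[0],key=cv2.contourArea);P=np.array([at(f,*p[0],91)[:2] for p in ct]).astype('float32')
print('guard',cv2.minAreaRect(P)); print([at(f,*p,91) for p in[(411,128),(411,140),(536,140),(536,147)]])
o=i[160:240,255:345]
g=cv2.cvtColor(o,cv2.COLOR_BGR2HSV);mm=cv2.inRange(g,(18,0,190),(36,110,255));ct=max(cv2.findContours(mm,0,1)[0],key=cv2.contourArea)
P=np.array([at(f,p[0][0]+255,p[0][1]+160,38)[:2] for p in ct]).astype('float32');print('B',cv2.minAreaRect(P))
cv2.imwrite('pics/z2.png',np.hstack([cv2.resize(o,(400,355),interpolation=cv2.INTER_CUBIC),cv2.resize(cv2.cvtColor(mm,8),(400,355))]))
d(495,-209,100,1.12)
"
```

```text
guard ((562.4891357421875, -351.7900695800781), (10.90342903137207, 132.49932861328125), 1.4025298357009888)
[array([ 565.6, -287.1,   91. ]), array([ 556.7, -287.4,   91. ]), array([ 567.2, -416.5,   91. ]), array([ 561., -417.,   91.])]
B ((506.8846435546875, -193.61907958984375), (20.037443161010742, 29.126953125), 25.159347534179688)
pos [ 491.1 -189.3  149.7] head -0.0 j [-0.4  0.3  1.9  0.   1.   1.2] w 91.9 F [ 0.1 -0.1  0.4] t 13.8 MOVE [ 3.8 19.7 49.7] yaw -1.12
```

View pics/z2.png

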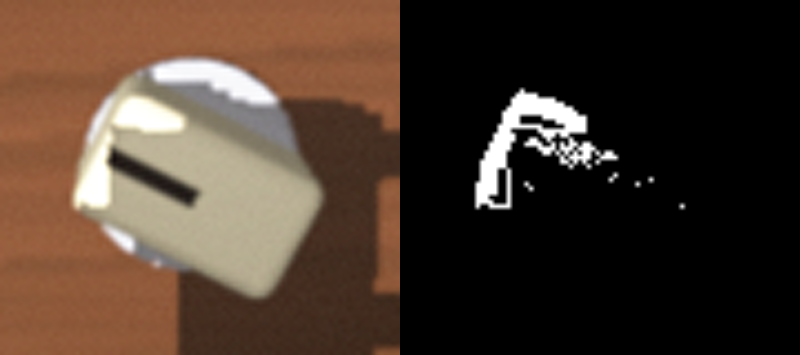

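The crop shows knob B's top centred near (300,204), with its line pointing image left and up from the centre.

```bash
python3 -c "
from h import *
np.set_printoptions(precision=1,suppress=True)
f='w4.png';k=lambda x,y:at(f,255+x/4.444,160+y/4.444,38)
C=np.array([k(140,85),k(322,190),k(262,298),k(75,207)]);print(C.mean(0),C);a,b=k(197,198),k(112,155);print(a,b,np.arctan2(*(b-a)[1::-1]))
print([np.arctan2(*(p-q)[1::-1]) for p,q in [(C[0],C[1]),(C[3],C[2])]])
"
```

```text
[ 495.8 -208.6   38. ] [[ 518.2 -196.4   38. ]
 [ 497.  -233.1   38. ]
 [ 474.3 -221.5   38. ]
 [ 493.5 -183.5   38. ]]
[ 495.3 -207.9   38. ] [ 504.1 -190.9   38. ] 1.0938661116395114
[np.float64(1.0470946781329298), np.float64(1.1043656722091453)]
```

Request:
send_rows(motion=[[4.4, 19.5, 10, -0.15, -1], [4.4, 19.5, 20, -0.3, -1], [4.4, 19.5, 30, -0.45, -1], [4.4, 19.5, 40, -0.6, -1], [4.4, 19.5, 50, -0.75, -1]])

```text
time: 14.25
position: [495.8, -208.6, 98.6]
eef_rot: [0.929, 0.369, 0.0, 0.0]
wrist_force: [0.9, 0.4, 0.0]
width: 91.9
finger_force: 0.0
```

Request:
send_rows(motion=[[0, 0, 0, -0.15, -1], [0, 0, 0, -0.3, -1], [0, 0, 0, -0.35, -1], [0, 0, 0, -0.35, -1], [0, 0, 0, -0.35, -1]])

```text
time: 14.75
position: [495.1, -208.5, 99.0]
eef_rot: [0.853, 0.522, 0.0, 0.0]
wrist_force: [1.1, 0.2, -0.6]
width: 91.7
finger_force: 0.0
```

```bash
python3 -c "
from h import *
d(495.5,-208.8,10,1.1)"
```

```text
pos [ 495.1 -208.5   99. ] head 1.0987 j [-0.4   0.36  1.92  0.    0.86  0.07] w 91.7 F [ 1.1  0.2 -0.6] t 14.8 MOVE [-0.1  0.5 89. ] yaw -0.0013
```

Request:
send_rows(motion=[[0, 0.5, 40, 0, -1], [0, 0.5, 75, 0, -1], [0, 0.5, 88, 0, -1], [0, 0.5, 88, 0, -1], [0, 0.5, 88, 0, 0]])

```text
time: 15.25
position: [495.3, -209.0, 12.0]
eef_rot: [0.853, 0.523, 0.0, 0.0]
wrist_force: [-0.3, -0.6, 0.7]
width: 86.1
finger_force: 0.0
```

Request:
send_rows(motion=[[0, 0, 0, 0, 0.2], [0, 0, 0, 0, 1], [0, 0, 0, 0, 1], [0, 0, 0, 0, 1], [0, 0, 0, 0, 1]])

```text
time: 15.75
position: [494.7, -208.8, 11.6]
eef_rot: [0.853, 0.523, 0.0, 0.0]
wrist_force: [-0.7, -0.1, 0.5]
width: 46.1
finger_force: 0.0
```

Request:
send_rows(motion=[[0, 0, 0, 0, 1], [0, 0, 0, 0, 1], [0, 0, 0, 0, 1], [0, 0, 0, 0, 1], [0, 0, 0, 0, 1]])

```text
time: 16.25
position: [494.5, -208.8, 11.3]
eef_rot: [0.853, 0.523, -0.0, -0.0]
wrist_force: [0.5, 0.8, 1.3]
width: 27.9
finger_force: 30.0
```

```bash
python3 -c "
from h import *
d(449.5,109.8,120,1.571);print(manip.get_state()['finger_force'])"
```

```text
pos [ 494.5 -208.8   11.3] head 1.1 j [-0.4   0.5   1.96 -0.    0.68  0.07] w 27.9 F [0.5 0.8 1.3] t 16.2 MOVE [ 263.5 -184.6 -108.7] yaw -0.471
30.000092536211014
```

Request:
send_rows(motion=[[0, 0, -50, 0, 1], [0, 0, -100, 0, 1], [0, 0, -100, -0.15, 1], [0, 0, -100, -0.3, 1], [0, 0, -100, -0.471, 1]])

```text
time: 16.75
position: [494.7, -208.8, 111.8]
eef_rot: [0.712, 0.702, 0.0, 0.0]
wrist_force: [0.1, 0.3, -0.3]
width: 27.6
finger_force: 30.0
```

Request:
send_rows(motion=[[250, -45, 0, 0, 1], [250, -45, 0, 0, 1], [250, -45, 0, 0, 1], [250, -45, 0, 0, 1], [250, -45, 0, 0, 1]])

```text
time: 17.25
position: [454.8, 39.8, 111.4]
eef_rot: [0.715, 0.7, 0.0, 0.0]
wrist_force: [1.2, 0.2, -0.7]
width: 27.6
finger_force: 30.0
```

Request:
send_rows(motion=[[0, 0, 0, 0, 1], [0, 0, 0, 0, 1], [0, 0, 0, 0, 1]])

```text
time: 17.55
position: [455.6, 37.5, 111.3]
eef_rot: [0.714, 0.7, -0.0, 0.0]
wrist_force: [0.6, 0.0, -0.5]
width: 28.0
finger_force: 30.0
```

```bash
python3 -c "
from h import *
snap('wrist','w5.png')
d(449.5,109.8,110,1.571)"
```

```text
pos [455.7  37.1 111.3] head 1.5488 j [ 0.08  0.23  2.08 -0.    0.83  0.1 ] w 28.0 F [-0.5 -0.6 -1.1] t 17.6 MOVE [72.5 -7.8  1.3] yaw -0.0222
```

View pics/w5.png

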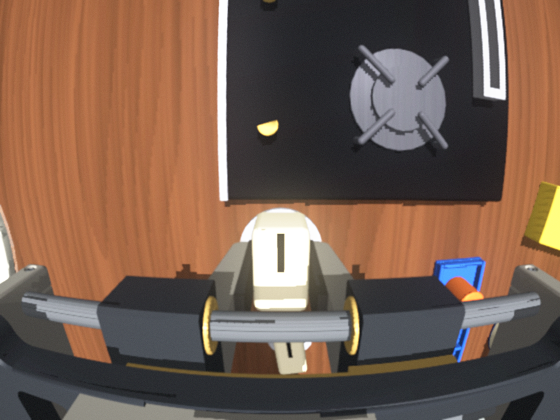

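The bare spindle at (268,128) is visible as a D, the held knob is at (281,245), and spindle 2 is at the top edge (269,0). I'll zoom on the D and the knob.

```bash
python3 -c "
from h import *
i=cv2.imread('pics/w5.png')
cv2.imwrite('pics/z3.png',np.hstack([cv2.resize(i[y0:y1,x0:x1],(400,400),interpolation=cv2.INTER_CUBIC) for x0,x1,y0,y1 in[(248,288,108,148),(231,331,200,300)]]))"
```

```text
(no output)
```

View pics/z3.png

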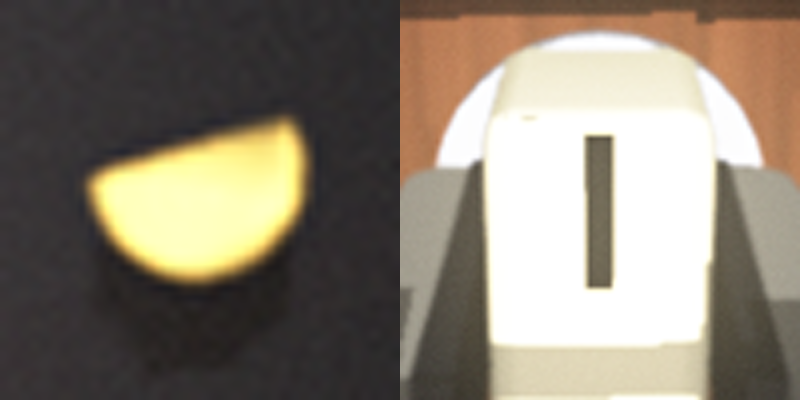

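```bash
python3 -c "
from h import *
np.set_printoptions(precision=1,suppress=True)
f='w5.png'
p=np.array([455.7,37.1,138.]);print(proj(f,p),proj(f,p+[0,23,0]))
k=lambda x,y:at(f,231+x/4-.4,200+y/4-.4,138)
print('line',k(200,135),k(200,288),'edge',k(200,110),'sides',k(90,200),k(312,200))
print('sp',at(f,267.2,124.8,45)); a,b=at(f,248+8.3,125.5,45),at(f,248+28.3,119.3,45);print('flat heading',np.arctan2(*(b-a)[1::-1])+np.pi/2,np.linalg.norm(a-b))
print('hob edge',at(f,223,20,25),at(f,224,199,25), 'sp2',at(f,269,-4,45))
f='w1.png'
"
```

```text
[279.1 274.5] [277.9 229.5]
line [456.9  58.2 138. ] [456.5  38.7 138. ] edge [457.   61.2 138. ] sides [443.7  50.3 138. ] [469.9  49.8 138. ]
sp [448.5 109.2  45. ]
flat heading 1.845414865265998 15.048934148710707
hob edge [414.3 197.9  25. ] [410.9  51.1  25. ] sp2 [451.8 208.6  45. ]
```

```bash
python3 -c "
from h import *
d(447.6,108.2,62,1.845)"
```

```text
pos [455.7  37.1 111.3] head 1.5488 j [ 0.08  0.23  2.08 -0.    0.83  0.1 ] w 28.0 F [-0.5 -0.6 -1.1] t 17.6 MOVE [70.9 -9.7 49.3] yaw -0.2962
```

Request:
send_rows(motion=[[40, -6, 0, -0.15, 1], [70.9, -9.7, 20, -0.296, 1], [70.9, -9.7, 40, -0.296, 1], [70.9, -9.7, 49, -0.296, 1], [70.9, -9.7, 49, -0.296, 1]])

```text
time: 18.1
position: [446.5, 107.9, 61.2]
eef_rot: [0.604, 0.797, -0.001, -0.001]
wrist_force: [0.7, 0.3, -0.8]
width: 27.9
finger_force: 30.0
```

Request:
send_rows(motion=[[0, 0, 2, 0, 1], [0, 0, 4, 0, 1], [0, 0, 5, 0, 1], [0, 0, 6, 0, 1], [0, 0, 7, 0, 1]])

```text
time: 18.6
position: [447.4, 109.2, 55.5]
eef_rot: [0.603, 0.797, 0.0, 0.0]
wrist_force: [0.1, 0.3, -1.9]
width: 27.9
finger_force: 30.0
```

```bash
python3 -c "
from h import *
d(447.6,108.2,36.3,1.845)"
```

```text
pos [447.4 109.2  55.5] head 1.8458 j [ 0.24  0.33  2.11  0.    0.7  -0.04] w 27.9 F [ 0.1  0.3 -1.9] t 18.6 MOVE [-1.  -0.1 19.2] yaw 0.0008
```

Request:
send_rows(motion=[[-0.8, 0, 1, 0, 1], [-0.8, 0, 2, 0, 1], [-0.8, 0, 3, 0, 1], [-0.8, 0, 4, 0, 1], [-0.8, 0, 4, 0, 1]])

```text
time: 19.1
position: [447.3, 108.5, 51.2]
eef_rot: [0.603, 0.797, -0.0, -0.0]
wrist_force: [0.3, -0.1, 0.1]
width: 27.7
finger_force: 30.0
```

Request:
send_rows(motion=[[0, 0, 3, 0, 1], [0, 0, 6, 0, 1], [0, 0, 9, 0, 1], [0, 0, 12, 0, 1], [0, 0, 14, 0, 1]])

```text
time: 19.6
position: [447.3, 108.5, 37.0]
eef_rot: [0.603, 0.797, -0.0, -0.0]
wrist_force: [0.3, -0.2, -0.9]
width: 27.6
finger_force: 30.0
```

Request:
send_rows(motion=[[0, 0, 0.5, 0, 1], [0, 0, 1, 0, 1], [0, 0, 1.5, 0, 1], [0, 0, 1.5, 0, 1]])

```text
time: 20.0
position: [447.4, 108.5, 36.3]
eef_rot: [0.603, 0.797, -0.0, -0.0]
wrist_force: [-1.4, 0.0, 6.1]
width: 27.8
finger_force: 30.0
```

Request:
send_rows(motion=[[0, 0, 0, 0, 0.2], [0, 0, 0, 0, 0], [0, 0, 0, 0, 0], [0, 0, 0, 0, 0], [0, 0, 0, 0, 0]])

```text
time: 20.5
position: [447.4, 108.5, 35.8]
eef_rot: [0.603, 0.797, -0.0, -0.0]
wrist_force: [0.3, 0.1, 0.7]
width: 46.0
finger_force: 0.0
```

Request:
send_rows(motion=[[0, 0, -20, 0, 0], [0, 0, -60, 0, 0], [0, 0, -90, 0, -1], [-45, -10, -90, 0.1, -1], [-90, -20, -90, 0.17, -1]])

```text
time: 21.0
position: [453.6, 16.3, 127.1]
eef_rot: [0.669, 0.743, 0.001, 0.001]
wrist_force: [0.4, 0.7, -0.2]
width: 67.9
finger_force: 0.0
```

```bash
python3 -c "
from h import *
snap('wrist','w6.png')
d(462,-165,125,1.675)"
```

```text
pos [453.1  10.4 126.6] head 1.6697 j [ 0.02  0.2   2.07 -0.    0.86 -0.08] w 71.9 F [-0.2 -2.9  0.3] t 21.1 MOVE [-175.4   -8.5    2. ] yaw -0.0053
```

Request:
send_rows(motion=[[-175, -8.5, 2, 0, -1], [-175, -8.5, 2, 0, -1], [-175, -8.5, 2, 0, -1], [-175, -8.5, 2, 0, -1], [-175, -8.5, 2, 0, -1]])

```text
time: 21.55
position: [462.7, -161.4, 123.8]
eef_rot: [0.67, 0.742, -0.0, 0.0]
wrist_force: [0.5, -0.1, -0.4]
width: 91.5
finger_force: 0.0
```

Request:
send_rows(motion=[[0, 0, 0, 0, -1], [0, 0, 0, 0, -1]])

```text
time: 21.75
position: [462.2, -157.5, 123.6]
eef_rot: [0.669, 0.743, -0.0, -0.0]
wrist_force: [0.5, -0.4, 0.2]
width: 91.7
finger_force: 0.0
```

```bash
python3 -c "
from h import *
snap('wrist','w7.png')
a=cv2.imread('pics/w6.png')[0:300,130:430];b=cv2.imread('pics/w7.png')[0:300,130:430]
cv2.imwrite('pics/z4.png',cv2.resize(np.hstack([a,b]),(800,400),interpolation=cv2.INTER_CUBIC))
d(462,-102,11,1.675)"
```

```text
pos [ 462.3 -157.4  123.7] head 1.6771 j [-0.33  0.26  2.    0.    0.88 -0.44] w 92.1 F [0.1 0.2 0.7] t 21.8 MOVE [ 55.1   5.6 112.7] yaw 0.0021
```

View pics/z4.png

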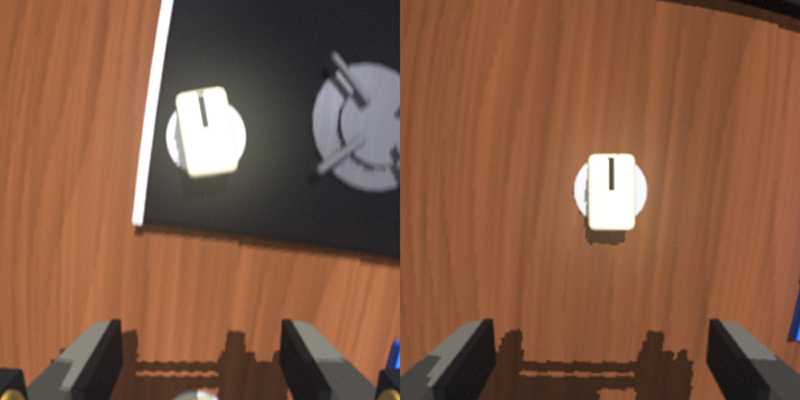

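Knob B sits flush on spindle 3 (left half). Knob A has not moved, with its top at full-frame (288.6,143.6) and its line along tool x.

```bash
python3 -c "
from h import *
np.set_printoptions(precision=1,suppress=True)
f='w7.png';c=at(f,288.2,143.2,38);print(c,at(f,288.2,114.5,38),at(f,288.2,172,38))
d(c[0],c[1],11,1.675)"
```

```text
[462.8 -99.9  38. ] [460.4 -77.4  38. ] [ 465.3 -122.6   38. ]
pos [ 462.3 -157.4  123.7] head 1.6771 j [-0.3  0.3  2.   0.   0.9 -0.4] w 92.1 F [0.1 0.2 0.7] t 21.8 MOVE [ 57.1   6.7 112.7] yaw 0.0021
```

Request:
send_rows(motion=[[48, 6, 10, 0, -1], [56.3, 6, 50, 0, -1], [56.3, 6, 90, 0, -1], [56.3, 6, 112, 0, -1], [56.3, 6, 112, 0, -1]])

```text
time: 22.3
position: [460.3, -100.1, 9.5]
eef_rot: [0.668, 0.744, -0.001, -0.002]
wrist_force: [0.2, 0.7, 0.5]
width: 91.9
finger_force: 0.0
```

Request:
send_rows(motion=[[0, 0, 0, 0, 0], [0, 0, 0, 0, 0.5], [0, 0, 0, 0, 1], [0, 0, 0, 0, 1], [0, 0, 0, 0, 1]])

```text
time: 22.8
position: [463.0, -102.1, 12.4]
eef_rot: [0.669, 0.743, 0.0, 0.001]
wrist_force: [0.3, -0.3, 0.3]
width: 53.9
finger_force: 0.0
```

Request:
send_rows(motion=[[0, 0, 0, 0, 1], [0, 0, 0, 0, 1], [0, 0, 0, 0, 1], [0, 0, 0, 0, 1], [0, 0, 0, 0, 1]])

```text
time: 23.3
position: [462.6, -101.9, 11.8]
eef_rot: [0.669, 0.743, -0.0, -0.0]
wrist_force: [0.4, -0.2, 0.4]
width: 27.7
finger_force: 30.0
```

Request:
send_rows(motion=[[0, 0, -50, 0, 1], [0, 0, -100, 0, 1], [30, 0, -100, 0, 1], [80, 0, -100, 0, 1], [130, 0, -100, 0, 1]])

```text
time: 23.8
position: [448.9, 28.3, 112.3]
eef_rot: [0.67, 0.743, 0.0, 0.0]
wrist_force: [1.0, 0.0, -0.7]
width: 27.8
finger_force: 30.0
```

```bash
python3 -c "
from h import *
d(450,146,111,1.549);print(manip.get_state()['finger_force'])"
```

```text
pos [448.9  28.3 112.3] head 1.6737 j [ 0.06  0.22  2.09  0.    0.83 -0.04] w 27.8 F [ 1.   0.  -0.7] t 23.8 MOVE [116.9  13.1   1.3] yaw 0.1247
29.998597651720047
```

Request:
send_rows(motion=[[40, 5, 0, 0.1247, 1], [80, 10, 0, 0.1247, 1], [117, 13, 0, 0.1247, 1], [117, 13, 0, 0.1247, 1], [117, 13, 0, 0.1247, 1]])

```text
time: 24.3
position: [449.2, 145.7, 111.6]
eef_rot: [0.713, 0.701, -0.0, -0.0]
wrist_force: [-0.3, 0.9, -1.5]
width: 27.8
finger_force: 30.0
```

Request:
send_rows(motion=[[0, 0, 0, 0, 1], [0, 0, 0, 0, 1]])

```text
time: 24.5
position: [449.4, 144.1, 111.7]
eef_rot: [0.714, 0.7, -0.0, -0.0]
wrist_force: [-0.4, 0.0, -0.8]
width: 28.2
finger_force: 30.0
```

```bash
python3 -c "
from h import *
snap('wrist','w8.png')
d(449.8,218.5,111,1.571)
p=proj('w8.png',np.array([449.8,218.5,45.])).round().astype(int);q=proj('w8.png',np.array([452.1,328.4,45.]));print(p,q)
i=cv2.imread('pics/w8.png')
cv2.imwrite('pics/z5.png',np.hstack([cv2.resize(i[y0:y0+n,x0:x0+n],(400,400),interpolation=cv2.INTER_CUBIC) for x0,y0,n in[(p[0]-20,p[1]-20,40),(231,200,100)]]))"
```

```text
pos [449.5 144.1 111.8] head 1.5498 j [ 0.31  0.25  2.05 -0.    0.84  0.33] w 27.8 F [-0.6  0.  -1. ] t 24.6 MOVE [74.4 -1.3  0.7] yaw -0.0212
[278 121] [277.56023283 -19.02277151]
```

View pics/z5.png

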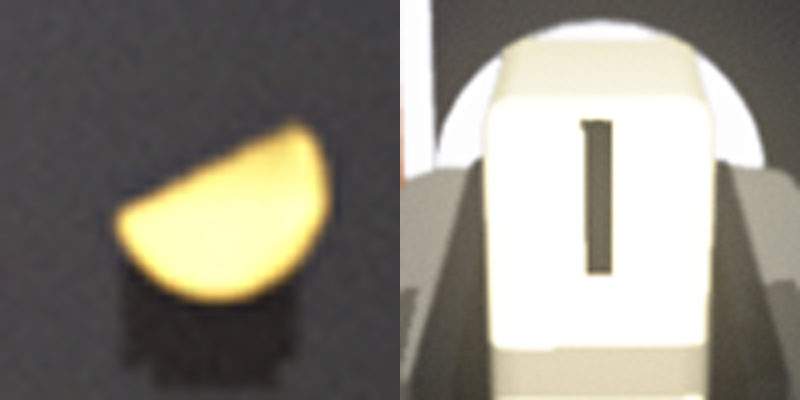

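Spindle 2's flat is turned about 0.47 rad, giving a heading of 2.02. The knob sits 1.9 mm further forward in the grip than the first one did.

```bash
python3 -c "
from h import *
np.set_printoptions(precision=1,suppress=True)
f='w8.png';s=at(f,279.3,119.6,45);a,b=at(f,258+11,101+21.2,45),at(f,258+29.2,101+12,45);h=np.arctan2(*(b-a)[1::-1])+np.pi/2
k=lambda x,y:at(f,231+x/4-.4,200+y/4-.4,138)
print(s,h,k(200,120),k(200,95),k(90,200),k(312,200));d(s[0]-.3,s[1]-2.4,62,h)"
```

```text
[451.1 219.3  45. ] 2.0219146845728293 [450.8 166.4 138. ] [450.8 169.5 138. ] [437.5 156.8 138. ] [463.8 156.2 138. ]
pos [449.5 144.1 111.8] head 1.5498 j [ 0.3  0.2  2.  -0.   0.8  0.3] w 27.8 F [-0.6  0.  -1. ] t 24.6 MOVE [72.9 -0.3 49.7] yaw -0.4721
```

Request:
send_rows(motion=[[40, 0, 0, -0.15, 1], [73, -0.3, 10, -0.3, 1], [73, -0.3, 25, -0.45, 1], [73, -0.3, 45, -0.472, 1], [73, -0.3, 49, -0.472, 1]])

```text
time: 25.05
position: [449.6, 217.0, 61.2]
eef_rot: [0.531, 0.848, -0.001, -0.001]
wrist_force: [-0.3, -0.1, -0.9]
width: 27.9
finger_force: 30.0
```

Request:
send_rows(motion=[[0, 0, 1, 0, 1], [0, 0, 1, 0, 1], [0, 0, 3, 0, 1], [0, 0, 4, 0, 1], [0, 0, 4, 0, 1]])

```text
time: 25.55
position: [450.9, 218.1, 59.1]
eef_rot: [0.531, 0.848, 0.0, 0.0]
wrist_force: [0.8, -0.6, 0.0]
width: 27.7
finger_force: 30.0
```

```bash
python3 -c "
from h import *
d(450.8,216.9,36.8,2.022)"
```

```text
pos [450.9 218.1  59.1] head 2.0229 j [ 0.45  0.38  2.02  0.    0.74 -0.  ] w 27.7 F [ 0.8 -0.6  0. ] t 25.6 MOVE [-1.  -0.6 22.3] yaw 0.0009
```

Request:
send_rows(motion=[[-1, -0.6, 0, 0, 1], [-1, -0.6, 2, 0, 1], [-1, -0.6, 4, 0, 1], [-1, -0.6, 6, 0, 1], [-1, -0.6, 7, 0, 1]])

```text
time: 26.05
position: [450.9, 217.1, 51.7]
eef_rot: [0.53, 0.848, 0.0, 0.0]
wrist_force: [1.0, 1.5, -0.1]
width: 27.6
finger_force: 30.0
```

Request:
send_rows(motion=[[0, 0, 0, 0, 1]])

```text
time: 26.15
position: [450.8, 217.1, 51.7]
eef_rot: [0.53, 0.848, 0.0, 0.0]
wrist_force: [1.4, 0.8, -1.8]
width: 27.6
finger_force: 30.0
```

Engaged (underside at about 40 mm with no force). I press it home.

Request:
send_rows(motion=[[0, 0, 3, 0, 1], [0, 0, 6, 0, 1], [0, 0, 9, 0, 1], [0, 0, 12, 0, 1], [0, 0, 14, 0, 1]])

```text
time: 26.65
position: [450.9, 217.1, 37.6]
eef_rot: [0.53, 0.848, 0.0, 0.0]
wrist_force: [2.6, 1.3, 1.5]
width: 27.8
finger_force: 30.0
```

Request:
send_rows(motion=[[0, 0, 0.5, 0, 1], [0, 0, 1, 0, 1], [0, 0, 1.5, 0, 1], [0, 0, 1.5, 0, 1]])

```text
time: 27.05
position: [450.9, 217.1, 36.8]
eef_rot: [0.53, 0.848, 0.0, 0.0]
wrist_force: [2.1, 1.0, 5.7]
width: 28.0
finger_force: 30.0
```

Request:
send_rows(motion=[[0, 0, 0, 0, 0.2], [0, 0, 0, 0, 0], [0, 0, 0, 0, 0], [0, 0, 0, 0, 0], [0, 0, 0, 0, 0]])

```text
time: 27.55
position: [450.3, 216.8, 36.2]
eef_rot: [0.53, 0.848, -0.0, -0.0]
wrist_force: [-0.1, 1.6, -0.6]
width: 46.0
finger_force: 0.0
```

Request:
send_rows(motion=[[0, 0, -20, 0, 0], [0, 0, -60, 0, 0], [0, 0, -88, 0, 0], [-40, -20, -88, 0.13, -1], [-80, -40, -88, 0.277, -1]])

```text
time: 28.05
position: [450.2, 127.4, 125.4]
eef_rot: [0.643, 0.766, 0.001, 0.001]
wrist_force: [0.2, -0.3, -0.0]
width: 59.5
finger_force: 0.0
```

```bash
python3 -c "
from h import *
d(449,-405,124,1.745)"
```

```text
pos [450.2 127.4 125.4] head 1.744 j [ 0.27  0.22  2.05 -0.    0.87  0.1 ] w 59.5 F [ 0.2 -0.3 -0. ] t 28.1 MOVE [-524.3  -93.     1. ] yaw -0.001
```

Request:
send_rows(motion=[[-520, -93, 1, 0, -1], [-520, -93, 1, 0, -1], [-520, -93, 1, 0, -1], [-520, -93, 1, 0, -1], [-520, -93, 1, 0, -1]])

```text
time: 28.55
position: [448.8, -124.5, 124.0]
eef_rot: [0.642, 0.766, 0.0, 0.0]
wrist_force: [0.6, -0.1, 0.4]
width: 92.0
finger_force: 0.0
```

Request:
send_rows(motion=[[-270, -48, 0, 0, -1], [-270, -48, 0, 0, -1], [-270, -48, 0, 0, -1], [-270, -48, 0, 0, -1], [-270, -48, 0, 0, -1]])

```text
time: 29.05
position: [448.5, -374.6, 123.7]
eef_rot: [0.643, 0.766, 0.0, -0.0]
wrist_force: [0.4, 1.3, 0.1]
width: 92.0
finger_force: 0.0
```

```bash
python3 -c "
from h import *
d(449,-405,124,1.745)"
```

```text
pos [ 448.5 -374.6  123.7] head 1.7459 j [-0.7   0.39  1.8   0.    0.95 -0.87] w 92.0 F [0.4 1.3 0.1] t 29.1 MOVE [-30.   -4.8  -0.3] yaw 0.0009
```

Request:
send_rows(motion=[[-27, -5, 0, 0, -1], [-27, -5, 0, 0, -1], [-27, -5, 0, 0, -1], [-27, -5, 0, 0, -1]])

```text
time: 29.45
position: [448.6, -398.7, 123.5]
eef_rot: [0.642, 0.767, 0.0, -0.001]
wrist_force: [-0.6, 0.4, 1.1]
width: 91.8
finger_force: 0.0
```

```bash
cat > knob.py <<'E'
from h import *
def knob(f,c,z=38,w=45):
    i=cv2.imread('pics/'+f);x0,y0=int(c[0])-w,int(c[1])-w;o=i[y0:y0+2*w,x0:x0+2*w]
    g=o.min(2);br=(g>130).astype('uint8')
    n,l,s,cc=cv2.connectedComponentsWithStats(br);k=1+np.argmax(s[1:,4]);blob=(l==k).astype('uint8')
    fill=np.zeros_like(blob);cv2.drawContours(fill,cv2.findContours(blob,0,1)[0],-1,1,-1)
    ln=((fill==1)&(o.max(2)<130)).astype('uint8')
    n,l,s,cc=cv2.connectedComponentsWithStats(ln)
    for k in range(1,n):
        if s[k,4]<25: continue
        ys,xs=np.where(l==k);P=np.array([at(f,a+x0,b+y0,z)[:2] for a,b in zip(xs,ys)])
        m=P.mean(0);u=np.linalg.svd(P-m)[2][0];e=(P-m)@u
        print('line',s[k,4],'mid',m.round(1),'px',(cc[k]+[x0,y0]).round(1),'head',np.arctan2(u[1],u[0]).round(3),'len',np.ptp(e).round(1))
    P=np.array([at(f,a[0][0]+x0,a[0][1]+y0,z)[:2] for a in max(cv2.findContours(blob,0,1)[0],key=cv2.contourArea)]).astype('float32');print('blob',cv2.minAreaRect(P))
E
python3 -c "
from knob import *
knob('w7.png',(288,143))
snap('wrist','w9.png');d(440,-348,11,1.745)
c=proj('w9.png',np.array([439.3,-348.2,38]));print(c);knob('w9.png',c)"
```

```text
line 69 mid [461.5 -89.6] px [288. 130.] head -1.464 len 17.3
blob ((462.3320007324219, -100.23977661132812), (43.10321044921875, 45.05461883544922), 6.272186279296875)
pos [ 448.8 -398.6  123.7] head 1.7473 j [-0.73  0.41  1.77  0.    0.96 -0.91] w 91.8 F [-0.2 -0.2 -0.5] t 29.5 MOVE [ 51.2   0.2 112.7] yaw 0.0023
[279.3969147  150.79324453]
line 68 mid [ 436.  -337.8] px [277.5 137. ] head -1.331 len 17.4
blob ((438.4876708984375, -347.8135070800781), (43.15324401855469, 44.307674407958984), 10.037571907043457)
```

```bash
python3 -c "
from h import *
d(438.2,-348.2,11.5,1.79)"
```

```text
pos [ 448.8 -398.6  123.7] head 1.7473 j [-0.73  0.41  1.77  0.    0.96 -0.91] w 91.8 F [-0.2 -0.2 -0.5] t 29.5 MOVE [ 51.4  -1.6 112.3] yaw -0.0427
```

Request:
send_rows(motion=[[48, -1.6, 20, -0.043, -1], [51.4, -1.6, 65, -0.043, -1], [51.4, -1.6, 65, -0.043, -1], [51.4, -1.6, 65, -0.043, -1], [51.4, -1.6, 65, -0.043, -1]])

```text
time: 30.0
position: [439.8, -350.7, 60.6]
eef_rot: [0.626, 0.78, -0.0, 0.001]
wrist_force: [0.0, 0.8, -0.2]
width: 92.0
finger_force: 0.0
```

```bash
python3 -c "
from h import *
d(438.2,-348.2,11.5,1.79)"
```

```text
pos [ 439.8 -350.7   60.6] head 1.7896 j [-0.68  0.45  1.89 -0.    0.8  -0.89] w 92.0 F [ 0.   0.8 -0.2] t 30.0 MOVE [ 2.9 -1.1 49.1] yaw -0.0004
```

Request:
send_rows(motion=[[2.9, -1, 20, 0, -1], [2.9, -1, 40, 0, -1], [2.9, -1, 49, 0, -1], [2.9, -1, 49, 0, -1], [2.9, -1, 49, 0, 0]])

```text
time: 30.5
position: [437.4, -347.8, 10.9]
eef_rot: [0.626, 0.78, -0.0, 0.001]
wrist_force: [0.2, 0.0, 0.7]
width: 85.9
finger_force: 0.0
```

Request:
send_rows(motion=[[0, 0, 0, 0, 0.2], [0, 0, 0, 0, 0.5], [0, 0, 0, 0, 1], [0, 0, 0, 0, 1], [0, 0, 0, 0, 1]])

```text
time: 31.0
position: [436.8, -347.0, 10.0]
eef_rot: [0.626, 0.78, 0.0, 0.0]
wrist_force: [-0.2, -0.3, -0.5]
width: 46.2
finger_force: 0.0
```

Request:
send_rows(motion=[[0, 0, 0, 0, 1], [0, 0, 0, 0, 1], [0, 0, 0, 0, 1], [0, 0, 0, 0, 1], [0, 0, 0, 0, 1]])

```text
time: 31.5
position: [436.8, -347.0, 9.8]
eef_rot: [0.626, 0.78, 0.0, 0.0]
wrist_force: [-0.2, 0.3, 1.6]
width: 28.0
finger_force: 30.0
```

Request:
send_rows(motion=[[0, 0, -50, 0, 1], [0, 0, -100, 0, 1], [0, 0, -100, 0.15, 1], [0, 0, -100, 0.24, 1], [0, 0, -100, 0.24, 1]])

```text
time: 32.0
position: [436.8, -347.1, 110.2]
eef_rot: [0.715, 0.699, 0.0, 0.0]
wrist_force: [0.6, -0.1, -0.6]
width: 28.0
finger_force: 30.0
```

```bash
python3 -c "
from h import *
d(451,254,112,1.549);print(manip.get_state()['finger_force'])"
```

```text
pos [ 436.8 -347.1  110.2] head 1.5481 j [-0.67  0.37  1.87  0.    0.9  -0.65] w 28.0 F [ 0.6 -0.1 -0.6] t 32.0 MOVE [ 6.012e+02  5.000e-01 -2.000e+00] yaw -0.0009
30.00037506222725
```

Request:
send_rows(motion=[[601, 0.5, 0, 0, 1], [601, 0.5, 0, 0, 1], [601, 0.5, 0, 0, 1], [601, 0.5, 0, 0, 1], [601, 0.5, 0, 0, 1]])

```text
time: 32.5
position: [441.8, -95.3, 109.6]
eef_rot: [0.714, 0.7, -0.0, -0.0]
wrist_force: [0.3, 0.1, -1.4]
width: 27.8
finger_force: 30.0
```

Request:
send_rows(motion=[[351, 0.5, 0, 0, 1], [351, 0.5, 0, 0, 1], [351, 0.5, 0, 0, 1], [351, 0.5, 0, 0, 1], [351, 0.5, 0, 0, 1]])

```text
time: 33.0
position: [447.5, 154.9, 109.6]
eef_rot: [0.713, 0.701, -0.0, -0.0]
wrist_force: [0.7, -0.4, -0.0]
width: 27.9
finger_force: 30.0
```

Request:
send_rows(motion=[[101, 0, 0, 0, 1], [101, 0, 0, 0, 1], [101, 0, 0, 0, 1], [101, 0, 0, 0, 1], [101, 0, 0, 0, 1]])

```text
time: 33.5
position: [449.7, 252.8, 109.3]
eef_rot: [0.714, 0.7, -0.001, -0.0]
wrist_force: [0.4, -0.3, -0.2]
width: 27.7
finger_force: 30.0
```

```bash
cat > sp.py <<'E'
from knob import *
def spin(f,c):
    i=cv2.imread('pics/'+f);x0,y0=int(c[0])-20,int(c[1])-20;o=i[y0:y0+40,x0:x0+40].astype(int)
    m=((o[...,2]-o[...,0]>40)&(o[...,2]>120)).astype('uint8');m=cv2.resize(m*255,None,fx=8,fy=8,interpolation=cv2.INTER_CUBIC)>127
    ct=max(cv2.findContours(m.astype('uint8'),0,1)[0],key=cv2.contourArea);P=np.array([at(f,x0+(p[0][0]+.5)/8-.5,y0+(p[0][1]+.5)/8-.5,45)[:2] for p in ct])
    h=cv2.convexHull(P.astype('float32'))[:,0];h=np.array([h[k] for k in range(len(h))])
    # fit D shape: centre, radius, flat angle
    from scipy.optimize import least_squares
    def res(q):
        v=P-q[:2];n=np.array([np.cos(q[3]),np.sin(q[3])]);dl=v@n-q[4];dc=np.hypot(*v.T)-q[2];return np.maximum(dl,dc)
    best=min((least_squares(res,[*P.mean(0),7.5,a,1.5],loss='soft_l1') for a in np.linspace(.8,2.4,5)),key=lambda r:r.cost);print(f,best.x.round(2),best.cost.round(2))
E
python3 -c "
from sp import *
spin('w5.png',(268,126));spin('w8.png',(278,121))
snap('wrist','w10.png');d(452.1,328.4,60,1.549)
c=proj('w10.png',np.array([453.2,329.1,45]));print(c);spin('w10.png',c)
for f in['w5.png','w8.png','w10.png']:knob(f,(281,245),138)"
```

```text
w5.png [448.58 109.25   7.84   1.81   2.12] 6.62
w8.png [451.11 219.28   7.88   2.02   2.07] 6.39
pos [449.8 252.4 109.4] head 1.5493 j [ 0.51  0.32  1.96 -0.    0.87  0.53] w 27.9 F [ 0.3 -0.4 -0.8] t 33.5 MOVE [76.   0.7 49.4] yaw 0.0003
[282.11336775 117.88898391]
w10.png [453.7  329.46   7.97   1.72   1.78] 6.93
line 227 mid [456.6  48.6] px [280.5 252.4] head -1.594 len 18.9
blob ((456.5976257324219, 49.857967376708984), (41.76687240600586, 43.59153747558594), 88.70907592773438)
line 200 mid [450.3 157.3] px [280.2 248. ] head -1.606 len 18.8
blob ((450.9487609863281, 157.19854736328125), (44.869224548339844, 43.2882194519043), 86.34305572509766)
line 230 mid [450.7 262.2] px [280.5 257.4] head -1.595 len 18.9
blob ((451.2538757324219, 266.8606872558594), (44.18959426879883, 42.70512771606445), 86.38751220703125)
```

```bash
python3 -c "
from h import *
d(452.4,330.4,60,1.72)"
```

```text
pos [449.8 252.4 109.4] head 1.5493 j [ 0.51  0.32  1.96 -0.    0.87  0.53] w 27.9 F [ 0.3 -0.4 -0.8] t 33.5 MOVE [78.1  1.  49.4] yaw -0.1707
```

Request:
send_rows(motion=[[40, 0.5, 0, -0.15, 1], [78, 1, 10, -0.171, 1], [78, 1, 35, -0.171, 1], [78, 1, 49, -0.171, 1], [78, 1, 49, -0.171, 1]])

```text
time: 34.05
position: [451.5, 329.3, 58.8]
eef_rot: [0.653, 0.758, -0.002, -0.0]
wrist_force: [0.2, -0.5, -0.9]
width: 27.7
finger_force: 30.0
```

Request:
send_rows(motion=[[0, 0, 0, 0, 1], [0, 0, 0, 0, 1]])

```text
time: 34.25
position: [453.6, 331.3, 61.7]
eef_rot: [0.653, 0.758, 0.0, 0.0]
wrist_force: [0.4, -0.2, -1.4]
width: 27.6
finger_force: 30.0
```

```bash
python3 -c "
from h import *
d(452.4,330.4,34.8,1.72)"
```

```text
pos [453.6 331.3  61.7] head 1.7191 j [ 0.63  0.45  1.89 -0.    0.8   0.48] w 27.6 F [ 0.4 -0.2 -1.4] t 34.2 MOVE [-0.7 -1.3 26.9] yaw -0.0009
```

Request:
send_rows(motion=[[-0.7, -1.3, 0, 0, 1], [-0.7, -1.3, 4, 0, 1], [-0.7, -1.3, 7, 0, 1], [-0.7, -1.3, 9, 0, 1], [-0.7, -1.3, 12, 0, 1]])

```text
time: 34.75
position: [451.8, 331.0, 48.7]
eef_rot: [0.652, 0.758, 0.0, 0.0]
wrist_force: [-0.1, 0.2, -1.6]
width: 27.7
finger_force: 30.0
```

Request:
send_rows(motion=[[0, 0, 0, 0, 1]])

```text
time: 34.85
position: [451.7, 330.9, 48.4]
eef_rot: [0.652, 0.758, -0.0, 0.0]
wrist_force: [0.5, -0.0, -1.1]
width: 27.6
finger_force: 30.0
```

Engaged, with the underside at 38.5 mm. Pressing home.

Request:
send_rows(motion=[[0, 0, 3, 0, 1], [0, 0, 6, 0, 1], [0, 0, 9, 0, 1], [0, 0, 12, 0, 1], [0, 0, 13, 0, 1]])

```text
time: 35.35
position: [451.8, 330.9, 35.5]
eef_rot: [0.652, 0.758, -0.0, 0.0]
wrist_force: [0.9, 0.2, -0.1]
width: 27.8
finger_force: 30.0
```

Request:
send_rows(motion=[[0, 0, 0.5, 0, 1], [0, 0, 1, 0, 1], [0, 0, 1.5, 0, 1], [0, 0, 1.5, 0, 1]])

```text
time: 35.75
position: [451.8, 330.9, 34.8]
eef_rot: [0.652, 0.758, 0.0, 0.0]
wrist_force: [-0.2, -0.7, 4.1]
width: 27.8
finger_force: 30.0
```

Request:
send_rows(motion=[[0, 0, 0, 0, 0.2], [0, 0, 0, 0, 0], [0, 0, 0, 0, 0], [0, 0, 0, 0, 0], [0, 0, 0, 0, 0]])

```text
time: 36.25
position: [451.7, 330.9, 34.2]
eef_rot: [0.652, 0.758, -0.0, -0.0]
wrist_force: [-0.6, -0.3, -0.2]
width: 45.5
finger_force: 0.0
```

Request:
send_rows(motion=[[0, 0, -20, 0, 0], [0, 0, -60, 0, 0], [0, 0, -76, 0, 0], [0, 0, -76, 0.1, 0], [0, 0, -76, 0.17, 0]])

```text
time: 36.75
position: [452.1, 331.2, 111.2]
eef_rot: [0.716, 0.698, 0.001, 0.0]
wrist_force: [-0.5, 0.0, 0.5]
width: 45.7
finger_force: 0.0
```

```bash
python3 -c "
from h import *
d(641,142,111,1.549)"
```

```text
pos [452.1 331.2 111.2] head 1.5466 j [0.63 0.37 1.86 0.   0.9  0.65] w 45.7 F [-0.5  0.   0.5] t 36.8 MOVE [-184.6  193.4    0.3] yaw -0.0024
```

Request:
send_rows(motion=[[-184, 193, 0, -0.002, 0], [-184, 193, 0, -0.002, 0], [-184, 193, 0, -0.002, 0], [-184, 193, 0, -0.002, 0], [-184, 193, 0, -0.002, 0]])

```text
time: 37.25
position: [630.3, 153.1, 110.3]
eef_rot: [0.714, 0.701, 0.0, -0.0]
wrist_force: [-0.2, 0.6, 0.0]
width: 46.0
finger_force: 0.0
```

Request:
send_rows(motion=[[-14, 15, 0, 0, 0], [-14, 15, 0, 0, 0], [-14, 15, 0, 0, 0], [-14, 15, 0, 0, 0]])

```text
time: 37.65
position: [642.6, 141.6, 110.1]
eef_rot: [0.713, 0.701, -0.0, -0.0]
wrist_force: [-0.1, -0.3, -0.7]
width: 45.8
finger_force: 0.0
```

```bash
python3 -c "
from h import *
np.set_printoptions(precision=1,suppress=True)
snap('wrist','w11.png');f='w11.png';d(640,214.2,111,1.548)
print(proj(f,np.array([641.1,214.9,43])))
# profiles of grey across slot (world x) at several y, and along y
i=cv2.cvtColor(cv2.imread('pics/'+f),6)
def samp(x,y,z): 
    p=proj(f,np.array([x,y,z]));return int(cv2.getRectSubPix(i,(1,1),tuple(map(float,p)))[0,0])
for y in (160,190,215,240,268): print(y,[(round(x),samp(x,y,43)) for x in np.arange(622,662,1.0)])
for x in (641,): print('along',[(y,samp(x-(y-215)*-.0232,y,43)) for y in list(range(136,160))+list(range(270,294))])
"
```

```text
pos [642.7 141.7 110.3] head 1.5537 j [0.2 0.5 1.6 0.  1.  0.2] w 46.1 F [ 0.3 -0.2 -0.7] t 37.7 MOVE [72.4 -3.9 -0.7] yaw 0.0057
[275.5 122.4]
160 [(622, 68), (623, 68), (624, 70), (625, 69), (626, 69), (627, 99), (628, 228), (629, 255), (630, 255), (631, 255), (632, 255), (633, 255), (634, 215), (635, 95), (636, 74), (637, 78), (638, 76), (639, 79), (640, 79), (641, 78), (642, 78), (643, 77), (644, 63), (645, 117), (646, 238), (647, 255), (648, 255), (649, 255), (650, 255), (651, 255), (652, 215), (653, 78), (654, 79), (655, 81), (656, 81), (657, 81), (658, 81), (659, 81), (660, 80), (661, 81)]
190 [(622, 78), (623, 77), (624, 78), (625, 80), (626, 78), (627, 78), (628, 172), (629, 254), (630, 255), (631, 255), (632, 255), (633, 255), (634, 254), (635, 183), (636, 94), (637, 86), (638, 89), (639, 87), (640, 88), (641, 89), (642, 90), (643, 90), (644, 91), (645, 82), (646, 173), (647, 255), (648, 255), (649, 255), (650, 255), (651, 255), (652, 253), (653, 182), (654, 94), (655, 91), (656, 93), (657, 93), (658, 93), (659, 93), (660, 93), (661, 92)]
215 [(622, 83), (623, 84), (624, 87
[... 1261 characters left out ...]
5), (651, 255), (652, 255), (653, 255), (654, 255), (655, 198), (656, 115), (657, 113), (658, 114), (659, 114), (660, 113), (661, 111)]
along [(136, 65), (137, 64), (138, 51), (139, 85), (140, 222), (141, 255), (142, 255), (143, 255), (144, 255), (145, 255), (146, 255), (147, 255), (148, 246), (149, 212), (150, 207), (151, 206), (152, 164), (153, 92), (154, 75), (155, 77), (156, 76), (157, 78), (158, 79), (159, 77), (270, 85), (271, 81), (272, 79), (273, 80), (274, 78), (275, 79), (276, 87), (277, 113), (278, 125), (279, 125), (280, 124), (281, 178), (282, 252), (283, 255), (284, 255), (285, 255), (286, 255), (287, 255), (288, 255), (289, 255), (290, 234), (291, 117), (292, 101), (293, 103)]
```

```bash
python3 -c "
from h import *
d(562,-420,157,1.6)"
```

```text
pos [642.7 141.7 110.3] head 1.5537 j [0.21 0.51 1.64 0.   0.99 0.23] w 46.1 F [ 0.3 -0.2 -0.7] t 37.7 MOVE [-563.   -71.1  -46.7] yaw -0.0463
```

Request:
send_rows(motion=[[0, 0, -46, 0, -1], [-563, -71, -46.7, -0.046, -1], [-563, -71, -46.7, -0.046, -1], [-563, -71, -46.7, -0.046, -1], [-563, -71, -46.7, -0.046, -1]])

```text
time: 38.2
position: [614.2, -57.6, 156.9]
eef_rot: [0.696, 0.718, 0.0, 0.0]
wrist_force: [0.3, -0.2, 0.2]
width: 84.0
finger_force: 0.0
```

Request:
send_rows(motion=[[-250, -30, 0, 0, -1], [-250, -30, 0, 0, -1], [-250, -30, 0, 0, -1], [-250, -30, 0, 0, -1], [-250, -30, 0, 0, -1]])

```text
time: 38.7
position: [591.9, -306.8, 156.9]
eef_rot: [0.697, 0.717, 0.0, 0.0]
wrist_force: [-0.1, 0.3, 0.5]
width: 92.0
finger_force: 0.0
```

```bash
python3 -c "
from h import *
d(562,-420,157,1.6)"
```

```text
pos [ 591.9 -306.8  156.9] head 1.6 j [-0.48  0.47  1.59  0.    1.08 -0.51] w 92.0 F [-0.1  0.3  0.5] t 38.7 MOVE [-1.122e+02 -3.320e+01 -1.000e-01] yaw -0.0
```

Request:
send_rows(motion=[[-112, -33, 0, 0, -1], [-112, -33, 0, 0, -1], [-112, -33, 0, 0, -1], [-112, -33, 0, 0, -1], [-112, -33, 0, 0, -1]])

```text
time: 39.2
position: [562.6, -417.7, 156.4]
eef_rot: [0.697, 0.717, 0.0, -0.0]
wrist_force: [-0.3, 0.6, -0.1]
width: 91.7
finger_force: 0.0
```

```bash
python3 -c "
from h import *
np.set_printoptions(precision=1,suppress=True)
f='w12.png';snap('wrist',f);d(562,-351,60,1.6)
i=cv2.imread('pics/'+f);hsv=cv2.cvtColor(i,cv2.COLOR_BGR2HSV)
m=cv2.inRange(hsv,(0,130,110),(6,255,255))|cv2.inRange(hsv,(172,130,110),(180,255,255));m[260:]=0
for ct in sorted(cv2.findContours(m,0,1)[0],key=cv2.contourArea)[-2:]:
    P=np.array([at(f,*p[0],91)[:2] for p in ct]).astype('float32');print(ct[:,0].min(0),ct[:,0].max(0),cv2.minAreaRect(P),P.min(0),P.max(0))
for v in (-295,-320,-350,-380,-405):
    s=P[abs(P[:,1]-v)<3];print(v,s[:,0].min(),s[:,0].max())
"
```

```text
pos [ 562.8 -417.2  156.5] head 1.5996 j [-0.6  0.5  1.5  0.   1.1 -0.7] w 92.0 F [0.8 0.7 0. ] t 39.2 MOVE [66.1  1.1 96.6] yaw -0.0004
[274  45] [288  53] ((560.2686767578125, -290.02801513671875), (10.037437438964844, 6.167044639587402), 1.6007872819900513) [ 555.2 -293.2] [ 565.3 -286.8]
[275  61] [289 221] ((562.592041015625, -358.3993835449219), (10.117348670959473, 118.39241027832031), 2.0657784938812256) [ 556.6 -417.6] [ 569.7 -299.1]Traceback (most recent call last):
  File "<string>", line 10, in <module>
    s=P[abs(P[:,1]-v)<3];print(v,s[:,0].min(),s[:,0].max())
                                 ~~~~~~~~~~^^
    return umr_minimum(a, axis, None, out, keepdims, initial, where)
ValueError: zero-size array to reduction operation minimum which has no identity
```

```bash
python3 -c "
from h import *
d(561.3,-352.9,110,1.605)"
```

```text
pos [ 562.8 -417.2  156.5] head 1.5996 j [-0.64  0.52  1.51  0.    1.11 -0.67] w 92.0 F [0.8 0.7 0. ] t 39.2 MOVE [64.3  0.3 46.6] yaw -0.0054
```

Request:
send_rows(motion=[[45, 0.3, 0, -0.005, -1], [64.3, 0.3, 30, -0.005, -1], [64.3, 0.3, 46, -0.005, -1], [64.3, 0.3, 46, -0.005, -1], [64.3, 0.3, 46, -0.005, -1]])

```text
time: 39.75
position: [561.4, -355.0, 110.8]
eef_rot: [0.695, 0.719, -0.0, 0.0]
wrist_force: [-0.2, -0.5, 0.5]
width: 91.8
finger_force: 0.0
```

```bash
python3 -c "
from h import *
d(561.3,-352.9,60,1.605)"
```

```text
pos [ 561.4 -355.   110.8] head 1.6041 j [-0.57  0.52  1.63 -0.    1.   -0.6 ] w 91.8 F [-0.2 -0.5  0.5] t 39.8 MOVE [ 2.2 -0.  50.8] yaw -0.0009
```

Request:
send_rows(motion=[[2.2, 0, 25, 0, -1], [2.2, 0, 50, 0, -1], [2.2, 0, 50, 0, -1], [2.2, 0, 50, 0, -0.5], [2.2, 0, 50, 0, 0]])

```text
time: 40.25
position: [561.8, -353.9, 62.4]
eef_rot: [0.696, 0.718, 0.0, 0.001]
wrist_force: [1.2, -0.3, 0.1]
width: 77.8
finger_force: 0.0
```

Request:
send_rows(motion=[[0, 0, 0, 0, 0.5], [0, 0, 0, 0, 0.5], [0, 0, 0, 0, 0.6], [0, 0, 0, 0, 0.7], [0, 0, 0, 0, 0.8]])

```text
time: 40.75
position: [560.8, -352.8, 60.7]
eef_rot: [0.695, 0.719, 0.0, 0.0]
wrist_force: [0.4, -0.0, -0.1]
width: 38.0
finger_force: 0.0
```

Request:
send_rows(motion=[[0, 0, 0, 0, 1], [0, 0, 0, 0, 1], [0, 0, 0, 0, 1], [0, 0, 0, 0, 1], [0, 0, 0, 0, 1]])

```text
time: 41.25
position: [560.8, -352.8, 60.5]
eef_rot: [0.696, 0.718, 0.0, 0.0]
wrist_force: [0.2, 0.5, -0.4]
width: 8.9
finger_force: 30.0
```

```bash
python3 -c "
from h import *
d(561.3,-352.9,60,1.605);print(manip.get_state()['finger_force'])"
```

```text
pos [ 560.8 -352.8   60.5] head 1.6032 j [-0.56  0.58  1.66  0.    0.91 -0.6 ] w 8.9 F [ 0.2  0.5 -0.4] t 41.2 MOVE [-0.1  0.5  0.5] yaw -0.0018
29.994696378707886
```

Request:
send_rows(motion=[[0, 0, -30, 0, 1], [0, 0, -70, 0, 1], [0, 0, -110, 0, 1], [0, 0, -110, 0.055, 1], [0, 0, -110, 0.055, 1]])

```text
time: 41.75
position: [561.0, -353.0, 171.6]
eef_rot: [0.715, 0.699, 0.0, 0.001]
wrist_force: [-0.0, 0.4, -2.9]
width: 8.7
finger_force: 30.0
```

```bash
python3 -c "
from h import *
d(640.1,214.2,170,1.548);print(manip.get_state()['finger_force'])"
```

```text
pos [ 561.  -353.   171.6] head 1.5474 j [-0.56  0.45  1.59 -0.    1.1  -0.54] w 8.7 F [-0.   0.4 -2.9] t 41.8 MOVE [568.9  65.8   1.2] yaw -0.0006
29.995441138744354
```

Request:
send_rows(motion=[[569, 66, 1, 0, 1], [569, 66, 1, 0, 1], [569, 66, 1, 0, 1], [569, 66, 1, 0, 1], [569, 66, 1, 0, 1]])

```text
time: 42.25
position: [593.9, -103.1, 168.6]
eef_rot: [0.715, 0.7, -0.001, -0.001]
wrist_force: [0.5, 0.0, -2.8]
width: 8.4
finger_force: 30.0
```

Request:
send_rows(motion=[[320, 37, 0, 0, 1], [320, 37, 0, 0, 1], [320, 37, 0, 0, 1], [320, 37, 0, 0, 1], [320, 37, 0, 0, 1]])

```text
time: 42.75
position: [628.3, 144.3, 168.5]
eef_rot: [0.714, 0.7, -0.001, -0.001]
wrist_force: [0.7, -0.6, -3.7]
width: 8.5
finger_force: 30.0
```

Request:
send_rows(motion=[[72, 8, 0, 0, 1], [72, 8, 0, 0, 1], [72, 8, 0, 0, 1], [72, 8, 0, 0, 1]])

```text
time: 43.15
position: [637.9, 214.0, 168.5]
eef_rot: [0.714, 0.7, -0.001, -0.0]
wrist_force: [0.4, -0.9, -2.4]
width: 8.7
finger_force: 30.0
```

```bash
python3 -c "
from h import *
d(640.1,214.2,110,1.548);print(manip.get_state()['finger_force'])
f='w13.png';snap('wrist',f)
i=cv2.imread('pics/'+f);hsv=cv2.cvtColor(i,cv2.COLOR_BGR2HSV)
m=cv2.inRange(hsv,(0,130,90),(6,255,255))|cv2.inRange(hsv,(172,130,90),(180,255,255));m[300:]=0
z=manip.get_state()['position'][2]+30.5
for ct in sorted(cv2.findContours(m,0,1)[0],key=cv2.contourArea)[-2:]:
    P=np.array([at(f,*p[0],z)[:2] for p in ct]).astype('float32');print(ct[:,0].min(0),ct[:,0].max(0),cv2.minAreaRect(P),P.min(0),P.max(0))
"
```

```text
pos [637.9 214.  168.5] head 1.5506 j [ 0.32  0.47  1.56 -0.    1.11  0.34] w 8.7 F [ 0.4 -0.9 -2.4] t 43.1 MOVE [ 0.3  2.3 58.5] yaw 0.0026
29.998346865177155
[288 239] [292 299] ((643.0342407226562, 217.77456665039062), (31.175533294677734, 1.3754565715789795), 87.50364685058594) [642.31335 202.18869] [644.35913 233.3584 ]
[269 136] [283 299] ((635.1998901367188, 240.7440948486328), (5.881402492523193, 77.27362060546875), 3.065417528152466) [633.74945 202.26833] [639.8478  279.43942]
```

Request:
send_rows(motion=[[0.3, 2.3, 20, 0.003, 1], [0.3, 2.3, 45, 0.003, 1], [0.3, 2.3, 62, 0.003, 1], [0.3, 2.3, 62, 0.003, 1], [0.3, 2.3, 62, 0.003, 1]])

```text
time: 43.7
position: [641.4, 213.7, 108.2]
eef_rot: [0.716, 0.698, -0.0, -0.0]
wrist_force: [0.1, -0.2, -3.3]
width: 8.7
finger_force: 30.0
```

```bash
python3 -c "
from h import *
d(640.1,214.2,79.5,1.548)"
```

```text
pos [641.4 213.7 108.2] head 1.5446 j [ 0.32  0.54  1.6  -0.    1.01  0.35] w 8.7 F [ 0.1 -0.2 -3.3] t 43.7 MOVE [ 0.4 -1.3 28.7] yaw -0.0034
```

Request:
send_rows(motion=[[0.4, -1.3, 4, -0.003, 1], [0.4, -1.3, 8, -0.003, 1], [0.4, -1.3, 8, -0.003, 1], [0.4, -1.3, 8, -0.003, 1]])

```text
time: 44.1
position: [640.1, 215.0, 100.4]
eef_rot: [0.715, 0.699, 0.0, 0.0]
wrist_force: [-0.3, -0.2, -2.4]
width: 8.5
finger_force: 30.0
```

```bash
python3 -c "
from h import *
d(640.1,214.2,79.5,1.548)"
```

```text
pos [640.1 215.  100.4] head 1.5484 j [0.32 0.54 1.61 0.   0.99 0.34] w 8.5 F [-0.3 -0.2 -2.4] t 44.1 MOVE [-0.8 -0.  20.9] yaw 0.0004
```

Request:
send_rows(motion=[[-0.8, 0, 0, 0, 1], [-0.8, 0, 2, 0, 1], [-0.8, 0, 4, 0, 1], [-0.8, 0, 6, 0, 1], [-0.8, 0, 7, 0, 1]])

```text
time: 44.6
position: [639.9, 214.1, 92.8]
eef_rot: [0.715, 0.699, -0.0, -0.0]
wrist_force: [-0.3, -0.2, -1.9]
width: 8.8
finger_force: 30.0
```

Request:
send_rows(motion=[[0, 0, 0, 0, 1]])

```text
time: 44.7
position: [639.9, 214.1, 92.8]
eef_rot: [0.715, 0.699, -0.0, -0.0]
wrist_force: [-0.4, -0.2, -1.9]
width: 8.7
finger_force: 30.0
```

Guard bottom is at about 38, inside the slot with no extra force. I lower it the rest of the way.

Request:
send_rows(motion=[[0, 0, 3, 0, 1], [0, 0, 6, 0, 1], [0, 0, 9, 0, 1], [0, 0, 11.5, 0, 1], [0, 0, 12, 0, 1]])

```text
time: 45.2
position: [639.8, 214.1, 80.6]
eef_rot: [0.715, 0.699, -0.0, -0.0]
wrist_force: [-1.0, 0.4, -2.4]
width: 8.5
finger_force: 30.0
```

Request:
send_rows(motion=[[0, 0, 0.7, 0, 1], [0, 0, 1.4, 0, 1], [0, 0, 2, 0, 1], [0, 0, 2, 0, 1]])

```text
time: 45.6
position: [640.2, 214.1, 79.5]
eef_rot: [0.715, 0.699, 0.0, 0.0]
wrist_force: [-0.6, -0.2, -0.1]
width: 8.6
finger_force: 30.0
```

Request:
send_rows(motion=[[0, 0, 0.5, 0, 1], [0, 0, 1, 0, 1], [0, 0, 1, 0, 1]])

```text
time: 45.9
position: [640.3, 214.1, 79.5]
eef_rot: [0.715, 0.699, 0.0, 0.0]
wrist_force: [-3.1, -2.9, 8.7]
width: 8.6
finger_force: 30.0
```

Request:
send_rows(motion=[[0, 0, 0, 0, 0.7], [0, 0, 0, 0, 0.5], [0, 0, 0, 0, 0.3], [0, 0, 0, 0, 0], [0, 0, 0, 0, 0]])

```text
time: 46.4
position: [640.0, 214.1, 78.0]
eef_rot: [0.715, 0.699, -0.0, -0.0]
wrist_force: [-0.2, -0.4, -0.3]
width: 43.8
finger_force: 0.0
```

Request:
send_rows(motion=[[0, 0, -20, 0, 0], [0, 0, -60, 0, 0], [0, 0, -110, 0, 0], [-45, -45, -150, 0, 0], [-90, -80, -150, 0, 0]])

```text
time: 46.9
position: [578.7, 148.5, 226.7]
eef_rot: [0.714, 0.7, 0.003, 0.001]
wrist_force: [1.1, -0.1, 0.6]
width: 45.9
finger_force: 0.0
```

Request:
send_rows(motion=[[-40, -150, 0, 0, 0], [-40, -150, 0, 0, 0], [-40, -150, 0, 0, 0], [-40, -150, 0, 0, 0], [-40, -150, 0, 0, 0]])

```text
time: 47.4
position: [425.8, 111.0, 223.8]
eef_rot: [0.715, 0.699, 0.001, 0.0]
wrist_force: [0.3, 0.2, 1.0]
width: 46.1
finger_force: 0.0
```

```bash
python3 -c "
from h import *
snap('top','t2.png');snap('side','s2.png');snap('wrist','w14.png')
d(560,100,230,1.548)
t=cv2.imread('pics/t2.png')[150:300,140:440];s=cv2.imread('pics/s2.png')[120:360,180:400];w=cv2.imread('pics/w14.png')[0:300,80:500]
w=cv2.resize(w,(420,300));s=cv2.resize(s,(366,400));t=cv2.resize(t,(420,210),interpolation=cv2.INTER_CUBIC)
L=np.vstack([w,t]);R_=np.zeros((510,366,3),'uint8');R_[:400]=s
cv2.imwrite('pics/fin.png',np.hstack([L,R_]))"
```

```text
pos [427.9 111.6 223.6] head 1.5483 j [ 0.25  0.05  2.   -0.    1.09  0.27] w 45.6 F [-0.2  0.3 -0.5] t 47.5 MOVE [ -8.6 132.3  -6.2] yaw 0.0003
```

View pics/fin.png

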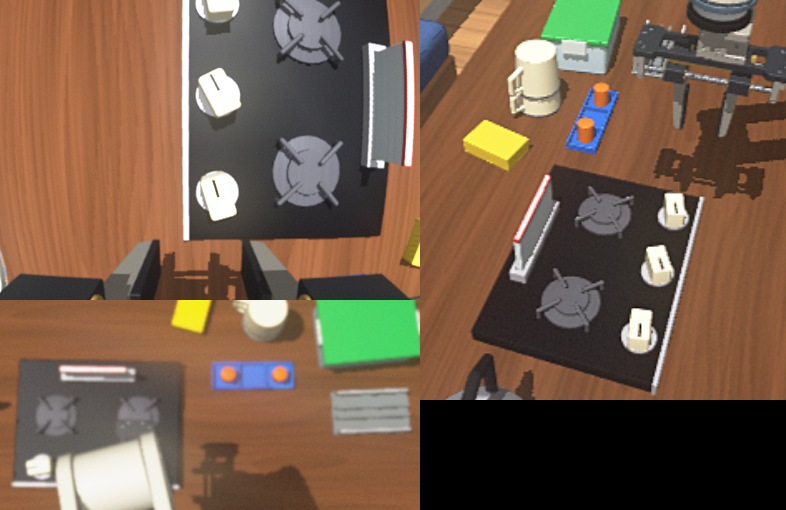

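The final views show all three knobs flush on the hob, the guard upright in its slot, and both caps upright in the tray. The bystanders have not moved and the gripper is clear, so I am handing in.

```bash
python3 -c "
from plant import manip
print(manip.job_done())"
```

```text
the job is handed in; nothing more can be done
None
```

I handed the job in at about 47 s: both caps are standing in the tray, all three knobs are fully home on their spindles, and the guard is seated in its slot. The final camera views confirm this, but the hand-in returned no verdict.

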